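# Swap the coin acceptor in the change machine's service tray

### The job

The coin acceptor fitted at the back of the change machine's service tray is faulty and has to be swapped. First stand the two coin canisters in front of it, the round and the square one, on the cork holding mat; then move the faulty acceptor into the empty returns tray, and stand the spare acceptor from the bench squarely and centred on the seat that has come free. Only then put the canisters back, each centred on the pad of its own shape; set everything down upright and let go of it there, dropping and tipping nothing.

Things in the scene. Friction and masses are not known exactly. Their poses are not given: they have to be found in the camera images.
- can_round: round coin canister, white with a steel lid, 56 mm diameter, 140 mm high, about 0.4 kg. Origin at the centre of its underside, z up; its yaw means nothing. At the start it stands on the round pad.
- can_square: square coin canister, white with a steel lid, 52 x 52 mm, 130 mm high, about 0.45 kg. Origin at the centre of its underside, z up, x and y square to its sides. At the start it stands on the square pad.
- fitted: the faulty coin acceptor, at the start on the seat in the service tray, behind the canisters (about 9 mm between them). 58 mm high, 42 mm along its x, 54 mm along its y (take it across y), 0.32 kg: a black block with a steel face plate on top that carries a 30 mm coin slot along y. Stands upright; origin at the centre of its underside, z up.
- spare: the spare coin acceptor, same as the faulty one, at the start standing by itself on the bench at z = 0, to the left or the right of the service tray. 58 mm high, 42 mm along its x, 54 mm along its y (take it across y), 0.32 kg: a black block with a steel face plate on top that carries a 30 mm coin slot along y. Stands upright; origin at the centre of its underside, z up.
- bay: fixed service tray of grey sheet, 180 mm along x, 240 mm along y, 6 mm thick floor, rims at most 22 mm above the bench. Origin at the centre of its underside, x towards its back. In its front row are the two pads, about 110 mm apart along y, either way round; behind them, about 58 mm further along x, the seat. Pads and seat are turned as the tray is.
- pad_round: fixed round black rubber pad, 62 mm diameter, in the front row of the service tray; the place of the round canister. Origin at the centre of its underside, its top is 3 mm higher. A 26 mm long tongue with a round end sticks out to its -x (not counted in the origin). Axes as the service tray's.
- pad_square: fixed square black rubber pad, 58 x 58 mm, in the front row of the service tray; the place of the square canister. Origin at the centre of its underside, its top is 3 mm higher; x and y square to its sides. A 28 mm long square-ended tongue sticks out to its -x. A 16 mm high stack of brass coins stands between the pads.
- seat: fixed steel seat plate of the coin acceptor, 48 mm along x, 60 mm along y, at the back of the service tray, under the faulty acceptor at the start. Origin at the centre of its underside, its top is 3 mm higher. A 25 mm long, 30 mm wide tongue sticks out to its +x. An acceptor belongs on it with the acceptor's y along the seat's y, either way round.
- mat: fixed cork holding mat, 200 mm along its x, 120 mm along its y, 3 mm thick, on the bench to the left or the right of the service tray. Origin at the centre of its underside, top at +3 mm. Empty at the start, with room for both canisters side by side along x.
- returns: fixed grey open returns tray, outer 160 mm along x, 130 mm along y, walls 4 mm thick and 18 mm high, on the bench on the other side. Origin at the centre of its underside; its inner floor is 4 mm higher. Empty at the start.

How it is judged:
By the outcome, as a careful person would: the job done as asked, in the order asked, and still so for the second after the job is handed in, with the robot touching nothing.
It also fails if it takes over 125 s, if anything falls off the work surface, if the arm or the gripper's body presses on something with over 40 N, if the wrist force passes 120 N, or if a joint passes its speed limit or range.

### The arm

A 6-joint arm with a two-finger parallel gripper is mounted at the origin on the work surface. World frame = base frame: x ahead of the robot, y to its left, z up, the work surface at z = 0. Lengths are in m, angles in rad, forces in N, time in s.
With the tool pointing down it reaches from about 0.4 to 0.925 m from the base axis. Payload 3.4 kg.
Tool frame: the origin (TCP) lies between the finger pads; the fingertips stand 8 mm ahead of it and the grasp point (between the pads) lies 11 mm behind it; z points along the fingers, y is the line along which they close (so a half turn about z gives the same grasp; the last joint's range is limited). The gripper opens to 85 mm and grips with 20 to 120 N. Pads are 22 mm wide; open, the fingers measure 114 mm over their backs; the gripper's body (76 mm by 85 mm) begins 54 mm behind the grasp point. The pads swing forward as they close: fully open they stand 13 mm farther back than shut.
Start: joints at [-1.329, 0.307, 1.506, -0, 1.328, -0.073], TCP at [0.179, -0.547, 0.239] pointing down, gripper open.
Joint ranges: [-3.12, 3.12], [-1.05, 2.28], [0.14, 2.33], [-1.42, 4.57], [0.1, 2.73], [-2.68, 2.68]. Speed limits (rad/s): [2.57, 2.57, 3.14, 3.14, 3.14, 3.14].

### API

Orientations are given as a unit quaternion [w, x, y, z].
In Python, from cell import readout, viewer, env gives the robot as it stands.
- The arm moves only by the tool servo_tool, never from a script. Its argument "steps" is a list of rows, each a list of 7 numbers: the opening, from -1 (shut) to 1 (fully open), then the shift along the tool's x, y, z scaled (see below), then the turn, a rotation vector about the tool's x, y, z scaled (see below). In form: [[grip, tx, ty, tz, ax, ay, az], ...]. A call has 1 to 20 rows; each row is the pose to reach, as a shift and turn from the pose commanded when the call began, along the tool's axes at that moment; what a row does not reach only later rows make up. The controller multiplies each number of a shift by 0.1 m and each number of a turn by pi/4 rad. A row lasts 1/12 s, in which the tool goes at most 41.7 mm and 7.16 degrees, less where a joint would pass 70% of its speed; a pose out of reach is approached as far as the arm can. A call with a number of a shift or a turn outside -1 to 1 is refused whole. A call with a gripper value outside its range is refused whole. The fingers move at their own pace and stop on an object; the grip force is fixed at half the most. Time passes only in rows, so rows that repeat a pose let the fingers close. It gives the time, the measured TCP pose, the force, the opening and the grip force at its end, in the units of the state.
- readout.sense(): the state, without advancing time (a new reading comes with each control period).
- viewer.snapshot(name): name is "side" or "top" or "wrist"; returns a dict with "image" (384x512x3 uint8, red, green, blue), "range_z" (384x512 float32, m along the optical axis (not along the pixel's ray), 0 where there is no reading), "fovy" (degrees; the focal length in pixels is half the picture's height over the tangent of half this angle, whatever the lens; pixels are square), "cx", "cy" (the principal point, pixels), "pose" (4x4, takes a point from camera to world coordinates); the wrist camera has in their place "hand_eye" (4x4, takes a point from camera to tool coordinates, whose origin is the TCP and whose axes are the flange's). Camera axes: x right, y down, z forward; pixel columns grow to the right and rows downward; lengths in m; the calibration is good to about 2 mm. A picture is of the moment at which its call begins: read the wrist's pose just before it.
- env.hand_in(): hands the job in; it is judged then, once.
The state is a dict: "time_s": time; "q": joint angles; "qd": joint speeds; "tau": joint torques, N m; "ee_pos": TCP position; "tool_rot": TCP orientation; "force": force on the tool from outside, world axes, zero at the start; "torque": the same for the moment, N m; "grip_width": finger opening in m; "gripper_force": force on a finger pad.
Only numpy, scipy, OpenCV 4.12 (cv2) and the standard library are available. Lean on these libraries where they do the work, as an engineer would, in place of code of your own. Each camera call takes 0.05 s, during which the arm holds its last target. There are 200 camera calls.

## Working session

There is one attempt and no reset: what is moved stays moved. The work goes in short steps, Python scripts to look and compute and a tool call to move; the robot and the scene stay as the last step left them, time stands still between calls to the robot, and variables do not carry over. Pictures are saved under pics/ and viewed, at most 14 in all, crops included, and the job is handed in when it is done.

Besides the shell and the picture viewer there is one more tool, called after "Call:" in YAML: its name, and indented under it one key for each argument. servo_tool: Moves the arm, as the interface text tells. Its arguments: {"type":"object","properties":{"steps":{"type":"array"}},"required":["steps"]}

```bash
ls; mkdir -p pics; cat > h.py <<'E'
import numpy as np, cv2
from cell import readout, viewer, env
from scipy.spatial.transform import Rotation as R
def T(s):
    M=np.eye(4); q=s['tool_rot']; M[:3,:3]=R.from_quat([q[1],q[2],q[3],q[0]]).as_matrix(); M[:3,3]=s['ee_pos']; return M
def snap(name):
    s=readout.sense(); d=viewer.snapshot(name)
    d['M']=np.array(d['pose']) if 'pose' in d else T(s)@np.array(d['hand_eye'])
    d['f']=192/np.tan(np.radians(d['fovy'])/2); return d
def onz(d,uv,z):
    uv=np.atleast_2d(uv).astype(float); r=np.c_[(uv[:,0]-d['cx'])/d['f'],(uv[:,1]-d['cy'])/d['f'],np.ones(len(uv))]@d['M'][:3,:3].T
    o=d['M'][:3,3]; return o+r*((z-o[2])/r[:,2])[:,None]
def cloud(d):
    v,u=np.mgrid[:384,:512]; z=d['range_z']
    P=np.stack([(u-d['cx'])/d['f']*z,(v-d['cy'])/d['f']*z,z],-1)@d['M'][:3,:3].T+d['M'][:3,3]; P[z==0]=np.nan; return P
def save(d,n): cv2.imwrite('pics/'+n,cv2.cvtColor(d['image'],cv2.COLOR_RGB2BGR))
E
python3 - <<'E'
from h import *
for n in('top','side'):
    d=snap(n); save(d,n+'0.png'); np.savez(n+'0.npz',**{k:d[k] for k in('image','range_z','cx','cy','M','f')}); print(n,d['f'],d['M'].round(3).tolist())
s=readout.sense();print(s['time_s'],s['tool_rot'],s['grip_width'],s['force'])
E
```

```text
pics
top 420.2762608317458 [[0.088, -0.975, 0.205, 0.355], [-0.996, -0.087, 0.014, 0.011], [0.005, -0.206, -0.979, 0.951], [0.0, 0.0, 0.0, 1.0]]
side 352.1351542667017 [[0.624, 0.535, -0.569, 0.994], [0.781, -0.42, 0.462, -0.367], [0.009, -0.733, -0.68, 0.574], [0.0, 0.0, 0.0, 1.0]]
0.1 [-9.29433620e-04  9.87559704e-01  1.57241726e-01 -8.11701316e-05] 0.08503063525040856 [-0.21616953  0.80813144  0.23528453]
```

View pics/top0.png

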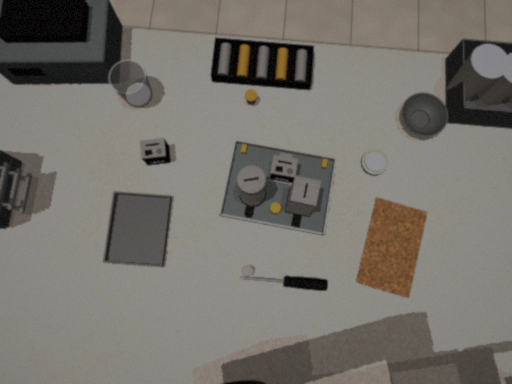

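View pics/side0.png

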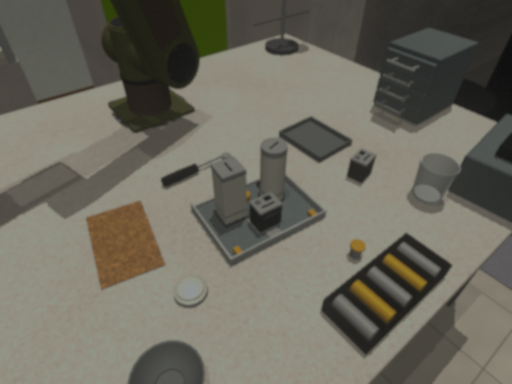

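The top view shows the tray around (280,187), with the round can lid at (251,173), the square lid at (305,190) and the fitted acceptor at (284,166). The spare is at (153,147), the returns tray at (138,230) and the mat at (393,247). The side view agrees.

```bash
cat > m.py <<'E'
from h import *
def ld(n):
    z=np.load(n+'0.npz'); return {k:z[k] for k in z.files}
def rect(d,mask,z,lab):
    n,L,st,c=cv2.connectedComponentsWithStats(mask.astype(np.uint8)); i=1+np.argmax(st[1:,4])
    cs,_=cv2.findContours((L==i).astype(np.uint8),cv2.RETR_EXTERNAL,cv2.CHAIN_APPROX_NONE)
    p=onz(d,cs[0][:,0],z)[:,:2]; (c,wh,a)=cv2.minAreaRect((p*1000).astype(np.float32))
    print(lab,'c',np.round(c,1),'wh',np.round(wh,1),'ang',round(a,1),'px',st[i,4]); return c,wh,a
E
python3 - <<'E'
from m import *
d=ld('top');P=cloud(d);Z=P[...,2];im=d['image'].astype(int);hsv=cv2.cvtColor(d['image'],cv2.COLOR_RGB2HSV)
v,u=np.mgrid[:384,:512]
def box(a,b,c,e): return (u>=a)&(u<b)&(v>=c)&(v<e)
print('bench z',np.nanmedian(Z[box(180,210,200,300)]))
for (lab,b,z) in (('round',box(225,280,155,215),.149),('square',box(275,330,165,225),.139),('fitted',box(260,306,145,185),.067),('spare',box(130,180,130,170),.058)):
    m=b&(abs(Z-z)<.008); print(lab,np.nanmedian(Z[m])); rect(d,m,z,lab)
mat=(hsv[...,1]>100)&box(340,440,190,305); rect(d,mat,.003,'mat')
m=box(95,185,185,275)&(hsv[...,2]<125); rect(d,m,.018,'returns'); 
m=box(210,350,135,240)&(Z>.0035); rect(d,m,.01,'bay')
E
```

```text
bench z -0.00019050022356936758
round 0.1484336291659527
round c [546.7  37.1] wh [54.4 55. ] ang 5.1 px 633
square 0.13852771882837794
square c [536.2 -71. ] wh [52.3 53.4] ang 82.6 px 698
fitted 0.06664528132701619
fitted c [603.  -28.7] wh [53.7 43.5] ang 84.7 px 478
spare 0.0577412903813429
spare c [619.4 263.4] wh [44.7 55.3] ang 12.6 px 476
mat c [ 456.2 -287. ] wh [117.9 197. ] ang 78.5 px 4606
returns c [444.5 280.4] wh [161.7 139.5] ang 0.8 px 4525
bay c [571.2 -23. ] wh [245.6 189. ] ang 84.2 px 7859
```

Call:
servo_tool:
  steps:
    - [1,0,0,0,0,0,0.14]
    - [1,0.2,-0.2,0,0,0,0.28]
    - [1,0.4,-0.4,0,0,0,0.42]
    - [1,0.7,-0.7,0,0,0,0.527]
    - [1,1,-1,0,0,0,0.527]
    - [1,1,-1,0,0,0,0.527]
    - [1,1,-1,0,0,0,0.527]

```text
time_s: 0.68
ee_pos: [0.2431, -0.4179, 0.2391]
tool_rot: [-0.001, 0.999, -0.047, -0.0]
force: [-0.6, -0.5, -0.1]
grip_width: 0.0855
gripper_force: 0.0
```

```bash
cat > g.py <<'E'
from h import *
YAW=-5.6
def go(*targets):
    s=readout.sense();M=T(s);print('t',round(s['time_s'],2),'pos',(M[:3,3]*1000).round(1),'yaw',round(np.degrees(np.arctan2(M[1,0],M[0,0])),2),'tilt',M[:3,2].round(4),'w',round(s['grip_width']*1000,1),'gf',round(float(np.max(s['gripper_force'])),1),'F',np.round(s['force'],1))
    for t in targets: print(t,'-> shift units',((M[:3,:3].T@(np.array(t)/1000-M[:3,3]))*10).round(3))
E
python3 -c "
from g import *
go((536,-71,239),(536,-71,97))"
```

```text
t 0.68 pos [ 243.1 -417.9  239.1] yaw -5.42 tilt [-5.0e-04  1.3e-03 -1.0e+00] w 85.5 gf 0.0 F [-0.6 -0.5 -0.1]
(536, -71, 239) -> shift units [ 2.588 -3.731  0.004]
(536, -71, 97) -> shift units [ 2.589 -3.729  1.424]
```

Call:
servo_tool:
  steps:
    - [1,0.22,-0.31,0,0,0,0]
    - [1,0.44,-0.62,0,0,0,0]
    - [1,0.65,-0.93,0,0,0,0]

```text
time_s: 0.93
ee_pos: [0.3169, -0.3351, 0.2393]
tool_rot: [0.001, 0.999, -0.05, 0.0]
force: [0.2, 0.4, -0.6]
grip_width: 0.0855
gripper_force: 0.0
```

Call:
servo_tool:
  steps:
    - [1,0.22,-0.31,0,0,0,0]
    - [1,0.44,-0.62,0,0,0,0]
    - [1,0.65,-0.93,0,0,0,0]

```text
time_s: 1.18
ee_pos: [0.3914, -0.2483, 0.2394]
tool_rot: [0.001, 0.999, -0.05, 0.0]
force: [0.6, -0.9, 0.2]
grip_width: 0.0854
gripper_force: 0.0
```

Call:
servo_tool:
  steps:
    - [1,0.22,-0.31,0,0,0,0]
    - [1,0.44,-0.62,0,0,0,0]
    - [1,0.65,-0.93,0,0,0,0]

```text
time_s: 1.43
ee_pos: [0.4657, -0.1618, 0.2393]
tool_rot: [0.001, 0.999, -0.049, 0.0]
force: [0.8, -0.6, 0.3]
grip_width: 0.0855
gripper_force: 0.0
```

Call:
servo_tool:
  steps:
    - [1,0.22,-0.31,0,0,0,0]
    - [1,0.44,-0.62,0,0,0,0]
    - [1,0.64,-0.93,0,0,0,0]
    - [1,0.64,-0.93,0,0,0,0]
    - [1,0.64,-0.93,0,0,0,0]

```text
time_s: 1.85
ee_pos: [0.5385, -0.0752, 0.2388]
tool_rot: [0.0, 0.999, -0.048, -0.0]
force: [-0.3, 0.4, -1.6]
grip_width: 0.0854
gripper_force: 0.0
```

```bash
python3 -c "
from g import *
go((536,-71,239),(536,-71,97))
d=snap('wrist');save(d,'w1.png');print(d['f'],np.array(d['hand_eye']).round(3).tolist());np.savez('w10.npz',**{k:d[k] for k in('image','range_z','cx','cy','M','f')})"
```

```text
t 1.85 pos [538.5 -75.2 238.8] yaw -5.45 tilt [-1.e-04 -5.e-04 -1.e+00] w 85.4 gf 0.0 F [-0.3  0.4 -1.6]
(536, -71, 239) -> shift units [-0.029 -0.04  -0.003]
(536, -71, 97) -> shift units [-0.029 -0.041  1.417]
314.30925619120393 [[-0.001, -0.958, -0.286, 0.072], [1.0, -0.0, -0.001, -0.001], [0.001, -0.286, 0.958, -0.135], [0.0, 0.0, 0.0, 1.0]]
```

View pics/w1.png

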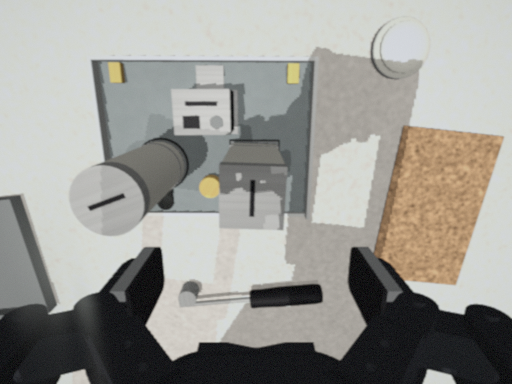

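The wrist view looks down on the whole bay. The square lid is at (253,198), the round lid at (107,200), the fitted acceptor's face at (203,112), the seat tongue at (210,75) and the mat on the right.

```bash
python3 - <<'E'
from m import *
d=ld('w1');P=cloud(d);Z=P[...,2];v,u=np.mgrid[:384,:512];hsv=cv2.cvtColor(d['image'],cv2.COLOR_RGB2HSV)
def box(a,b,c,e): return (u>=a)&(u<b)&(v>=c)&(v<e)
for (lab,b,z) in (('round',box(60,200,130,240),.149),('square',box(210,295,130,240),.139),('fitted',box(165,245,80,145),.067)):
    m=b&(abs(Z-z)<.006); print(lab,np.nanmedian(Z[m])); rect(d,m,z,lab)
rect(d,(hsv[...,1]>100)&box(370,512,120,300),.003,'mat')
# bay back edge line / tongue
m=box(192,228,64,90); print(np.nanmedian(Z[m]))
t=box(190,230,60,86)&(d['image'].min(2)>120); rect(d,t,.009,'tongue')
E
```

```text
round 0.14920768543663757
round c [548.8  36.9] wh [55.4 58.3] ang 35.8 px 4379
square 0.13913191435075406
square c [537.9 -70.7] wh [51.9 53.4] ang 82.5 px 4343
fitted 0.06719522003973843
fitted c [603.8 -28.2] wh [54.5 41.1] ang 84.5 px 2639
mat c [ 471.6 -236.9] wh [ 28.7 184.9] ang 85.6 px 897
0.008541108762802951
tongue c [641.7 -33.5] wh [43.4 23.4] ang 84.5 px 946
```

Call:
servo_tool:
  steps:
    - [1,-0.02,-0.04,0.3,0,0,0]
    - [1,-0.02,-0.04,0.6,0,0,0]
    - [1,-0.02,-0.04,0.9,0,0,0]

```text
time_s: 2.15
ee_pos: [0.5349, -0.0734, 0.149]
tool_rot: [0.001, 0.999, -0.05, 0.001]
force: [0.4, -0.4, -1.0]
grip_width: 0.0852
gripper_force: 0.0
```

Call:
servo_tool:
  steps:
    - [1,0,0,0.25,0,0,0]
    - [1,0,0,0.45,0,0,0]
    - [1,0,0,0.5,0,0,0]
    - [1,0,0,0.5,0,0,0]
    - [-1,0,0,0.5,0,0,0]
    - [-1,0,0,0.5,0,0,0]
    - [-1,0,0,0.5,0,0,0]
    - [-1,0,0,0.5,0,0,0]
    - [-1,0,0,0.5,0,0,0]
    - [-1,0,0,0.5,0,0,0]
    - [-1,0,0,0.5,0,0,0]
    - [-1,0,0,0.5,0,0,0]

```text
time_s: 3.15
ee_pos: [0.5366, -0.0718, 0.1011]
tool_rot: [0.0, 0.999, -0.049, 0.002]
force: [-0.0, 0.1, 6.0]
grip_width: 0.0516
gripper_force: 63.5
```

```bash
python3 -c "
from g import *
go((536,-71,160),(503,-297,160),(503,-297,97))"
```

```text
t 3.15 pos [536.6 -71.8 101.1] yaw -5.6 tilt [ 0.0038 -0.0012 -1.    ] w 51.6 gf 63.5 F [-0.   0.1  6. ]
(536, -71, 160) -> shift units [-0.005 -0.007 -0.589]
(503, -297, 160) -> shift units [-0.112  2.275 -0.587]
(503, -297, 97) -> shift units [-0.115  2.274  0.043]
```

Call:
servo_tool:
  steps:
    - [-1,0,0,-0.03,0,0,0]
    - [-1,0,0,-0.1,0,0,0]
    - [-1,0,0,-0.2,0,0,0]
    - [-1,0,0,-0.35,0,0,0]
    - [-1,0,0,-0.5,0,0,0]
    - [-1,0,0.05,-0.6,0,0,0]
    - [-1,0,0.15,-0.6,0,0,0]
    - [-1,-0.02,0.3,-0.6,0,0,0]
    - [-1,-0.03,0.5,-0.6,0,0,0]
    - [-1,-0.05,0.75,-0.6,0,0,0]
    - [-1,-0.06,1,-0.6,0,0,0]

```text
time_s: 4.07
ee_pos: [0.5182, -0.1716, 0.1587]
tool_rot: [-0.0, 0.999, -0.049, -0.001]
force: [-0.4, 0.3, -3.5]
grip_width: 0.0513
gripper_force: 62.9
```

Call:
servo_tool:
  steps:
    - [-1,-0.01,0.25,0,0,0,0]
    - [-1,-0.02,0.5,0,0,0,0]
    - [-1,-0.04,0.75,0,0,0,0]
    - [-1,-0.05,0.95,0,0,0,0]
    - [-1,-0.06,1.1,0,0,0,0]

```text
out of range: a shift must lie within [-1, 1]
```

```bash
python3 -c "
from g import *
go((503,-297,160),(503,-297,95))"
```

```text
t 4.07 pos [ 518.2 -171.6  158.7] yaw -5.57 tilt [-1.5e-03  1.0e-04 -1.0e+00] w 51.3 gf 62.9 F [-0.4  0.3 -3.5]
(503, -297, 160) -> shift units [-0.03   1.263 -0.013]
(503, -297, 95) -> shift units [-0.029  1.263  0.637]
```

Call:
servo_tool:
  steps:
    - [-1,-0.01,0.25,0,0,0,0]
    - [-1,-0.02,0.5,0,0,0,0]
    - [-1,-0.02,0.75,0,0,0,0]
    - [-1,-0.02,0.95,0,0,0,0]

```text
time_s: 4.4
ee_pos: [0.5069, -0.2673, 0.1586]
tool_rot: [0.0, 0.999, -0.049, -0.001]
force: [0.3, 0.1, -3.8]
grip_width: 0.0514
gripper_force: 62.9
```

Call:
servo_tool:
  steps:
    - [-1,0,0.15,0,0,0,0]
    - [-1,0,0.23,0,0,0,0]
    - [-1,0,0.27,0.05,0,0,0]
    - [-1,0,0.27,0.2,0,0,0]
    - [-1,0,0.27,0.35,0,0,0]
    - [-1,0,0.27,0.5,0,0,0]
    - [-1,0,0.27,0.57,0,0,0]
    - [-1,0,0.27,0.6,0,0,0]
    - [-1,0,0.27,0.6,0,0,0]

```text
time_s: 5.15
ee_pos: [0.505, -0.2906, 0.0984]
tool_rot: [-0.001, 0.999, -0.049, -0.001]
force: [0.1, 0.3, -3.6]
grip_width: 0.0516
gripper_force: 63.0
```

```bash
python3 -c "
from g import *
go((503,-297,95))"
```

```text
t 5.15 pos [ 505.  -290.6   98.4] yaw -5.58 tilt [-0.0017  0.0014 -1.    ] w 51.6 gf 63.0 F [ 0.1  0.3 -3.6]
(503, -297, 95) -> shift units [-0.014  0.065  0.034]
```

Call:
servo_tool:
  steps:
    - [-1,0,0,0.01,0,0,0]
    - [-1,0,0,0.02,0,0,0]
    - [-1,0,0,0.03,0,0,0]
    - [-1,0,0,0.03,0,0,0]

```text
time_s: 5.48
ee_pos: [0.5057, -0.2917, 0.0968]
tool_rot: [0.0, 0.999, -0.049, 0.0]
force: [-0.2, 0.6, -4.6]
grip_width: 0.0517
gripper_force: 63.0
```

Call:
servo_tool:
  steps:
    - [-1,0,0,0.01,0,0,0]
    - [-1,0,0,0.02,0,0,0]
    - [-1,0,0,0.02,0,0,0]

```text
time_s: 5.73
ee_pos: [0.5057, -0.2918, 0.0952]
tool_rot: [0.0, 0.999, -0.049, 0.0]
force: [-1.0, 0.7, 3.0]
grip_width: 0.0515
gripper_force: 63.5
```

Call:
servo_tool:
  steps:
    - [1,0,0,0,0,0,0]
    - [1,0,0,0,0,0,0]
    - [1,0,0,0,0,0,0]
    - [1,0,0,0,0,0,0]
    - [1,0,0,0,0,0,0]
    - [1,0,0,-0.2,0,0,0]
    - [1,0,0,-0.45,0,0,0]
    - [1,0,0,-0.7,0,0,0]
    - [1,0,-0.2,-0.85,0,0,0]
    - [1,0.1,-0.6,-0.85,0,0,0]
    - [1,0.1,-1,-0.85,0,0,0]

```text
time_s: 6.65
ee_pos: [0.528, -0.1941, 0.1812]
tool_rot: [0.001, 0.999, -0.051, 0.003]
force: [1.2, 0.1, -0.3]
grip_width: 0.0855
gripper_force: 0.0
```

Call:
servo_tool:
  steps:
    - [1,0,-0.4,0,0,0,0]
    - [1,0,-0.8,0,0,0,0]
    - [1,0,-1,0,0,0,0]

```text
time_s: 6.9
ee_pos: [0.5346, -0.0895, 0.1794]
tool_rot: [-0.001, 0.999, -0.048, -0.0]
force: [0.1, 0.2, -0.2]
grip_width: 0.0853
gripper_force: 0.0
```

Call:
servo_tool:
  steps:
    - [1,0,-0.4,0,0,0,0]
    - [1,0,-0.8,0,0,0,0]
    - [1,0,-1,0,0,0,0]
    - [1,0,-1,0,0,0,0]

```text
time_s: 7.23
ee_pos: [0.5449, 0.0102, 0.1794]
tool_rot: [-0.001, 0.999, -0.047, 0.0]
force: [0.1, 0.2, 0.3]
grip_width: 0.0849
gripper_force: 0.0
```

```bash
python3 -c "
from g import *
go((548,37,180),(548,37,107))
d=snap('wrist');save(d,'w2.png');np.savez('w20.npz',**{k:d[k] for k in('image','range_z','cx','cy','M','f')})
d=snap('top');save(d,'t2.png')"
```

```text
t 7.23 pos [544.9  10.2 179.4] yaw -5.38 tilt [ 3.e-04  2.e-03 -1.e+00] w 84.9 gf 0.0 F [0.1 0.2 0.3]
(548, 37, 180) -> shift units [ 0.006 -0.27  -0.006]
(548, 37, 107) -> shift units [ 0.006 -0.268  0.724]
```

View pics/w2.png

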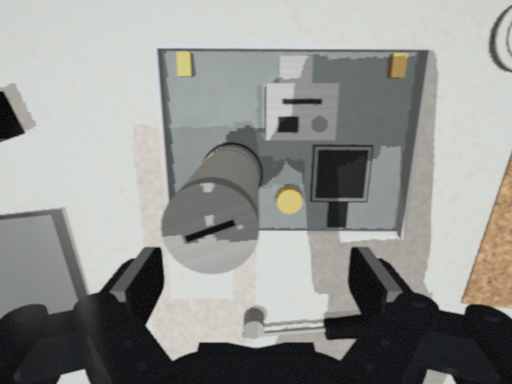

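View pics/t2.png

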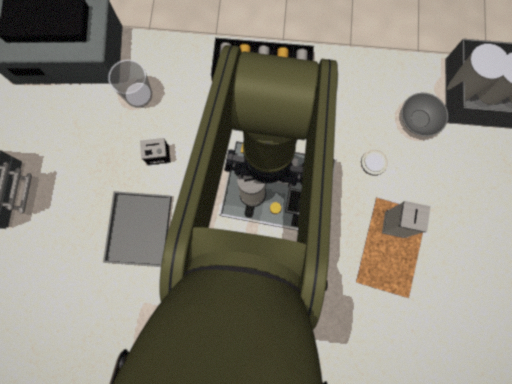

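The wrist view shows the square pad clear at (341,173) with its tongue below. The round lid is at (210,226). The top view shows the square can upright on the mat at (415,216).

Call:
servo_tool:
  steps:
    - [1,0.01,-0.15,0,0,0,0]
    - [1,0.01,-0.27,0,0,0,0]
    - [1,0.01,-0.27,0.1,0,0,0]
    - [1,0.01,-0.27,0.35,0,0,0]
    - [1,0.01,-0.27,0.6,0,0,0]
    - [1,0.01,-0.27,0.72,0,0,0]
    - [1,0.01,-0.27,0.72,0,0,0]
    - [-1,0.01,-0.27,0.72,0,0,0]
    - [-1,0.01,-0.27,0.72,0,0,0]
    - [-1,0.01,-0.27,0.72,0,0,0]
    - [-1,0.01,-0.27,0.72,0,0,0]
    - [-1,0.01,-0.27,0.72,0,0,0]
    - [-1,0.01,-0.27,0.72,0,0,0]
    - [-1,0.01,-0.27,0.72,0,0,0]
    - [-1,0.01,-0.27,0.72,0,0,0]

```text
time_s: 8.58
ee_pos: [0.5495, 0.0328, 0.1085]
tool_rot: [-0.0, 0.999, -0.049, 0.001]
force: [-0.1, 2.1, 6.2]
grip_width: 0.0549
gripper_force: 63.6
```

```bash
python3 -c "
from g import *
go((548,37,170),(410,-277,170),(410,-277,102))"
```

```text
t 8.58 pos [549.5  32.8 108.5] yaw -5.61 tilt [ 2.8e-03 -1.0e-04 -1.0e+00] w 54.9 gf 63.6 F [-0.1  2.1  6.2]
(548, 37, 170) -> shift units [-0.017 -0.04  -0.615]
(410, -277, 170) -> shift units [-1.084  3.22  -0.618]
(410, -277, 102) -> shift units [-1.086  3.22   0.062]
```

Call:
servo_tool:
  steps:
    - [-1,0,0,-0.03,0,0,0]
    - [-1,0,0,-0.1,0,0,0]
    - [-1,0,0,-0.2,0,0,0]
    - [-1,0,0,-0.35,0,0,0]
    - [-1,0,0,-0.5,0,0,0]
    - [-1,-0.05,0.05,-0.6,0,0,0]
    - [-1,-0.1,0.15,-0.6,0,0,0]
    - [-1,-0.2,0.3,-0.6,0,0,0]
    - [-1,-0.25,0.5,-0.6,0,0,0]
    - [-1,-0.35,0.75,-0.6,0,0,0]
    - [-1,-0.45,1,-0.6,0,0,0]

```text
time_s: 9.5
ee_pos: [0.4919, -0.0635, 0.1667]
tool_rot: [0.0, 0.999, -0.048, -0.001]
force: [0.9, -0.4, -4.7]
grip_width: 0.0549
gripper_force: 63.8
```

Call:
servo_tool:
  steps:
    - [-1,-0.09,0.25,0,0,0,0]
    - [-1,-0.17,0.5,0,0,0,0]
    - [-1,-0.26,0.75,0,0,0,0]
    - [-1,-0.35,1,0,0,0,0]

```text
time_s: 9.83
ee_pos: [0.4467, -0.1597, 0.1667]
tool_rot: [-0.0, 0.999, -0.049, -0.001]
force: [-0.1, -0.1, -3.8]
grip_width: 0.0548
gripper_force: 63.8
```

Call:
servo_tool:
  steps:
    - [-1,-0.07,0.25,0,0,0,0]
    - [-1,-0.14,0.5,0,0,0,0]
    - [-1,-0.2,0.75,0,0,0,0]
    - [-1,-0.25,0.92,0,0,0,0]
    - [-1,-0.27,1,0,0,0,0]

```text
time_s: 10.25
ee_pos: [0.4101, -0.2574, 0.1668]
tool_rot: [0.0, 0.999, -0.05, -0.001]
force: [0.0, 0.5, -3.3]
grip_width: 0.0553
gripper_force: 64.1
```

Call:
servo_tool:
  steps:
    - [-1,0,0.1,0,0,0,0]
    - [-1,0,0.2,0,0,0,0]
    - [-1,0,0.2,0.1,0,0,0]
    - [-1,0,0.2,0.25,0,0,0]
    - [-1,0,0.2,0.4,0,0,0]
    - [-1,0,0.2,0.5,0,0,0]
    - [-1,0,0.2,0.58,0,0,0]
    - [-1,0,0.2,0.6,0,0,0]
    - [-1,0,0.2,0.62,0,0,0]
    - [-1,0,0.2,0.62,0,0,0]

```text
time_s: 11.08
ee_pos: [0.4109, -0.2752, 0.1053]
tool_rot: [0.0, 0.999, -0.049, 0.0]
force: [-0.5, 0.9, -4.7]
grip_width: 0.0551
gripper_force: 64.1
```

```bash
python3 -c "
from g import *
go((410,-277,102.5))"
```

```text
t 11.08 pos [ 410.9 -275.2  105.3] yaw -5.59 tilt [ 1.e-04 -1.e-04 -1.e+00] w 55.1 gf 64.1 F [-0.5  0.9 -4.7]
(410, -277, 102.5) -> shift units [-0.007  0.019  0.028]
```

Call:
servo_tool:
  steps:
    - [-1,0,0,0.01,0,0,0]
    - [-1,0,0,0.02,0,0,0]
    - [-1,0,0,0.03,0,0,0]
    - [-1,0,0,0.03,0,0,0]

```text
time_s: 11.42
ee_pos: [0.4109, -0.2755, 0.1027]
tool_rot: [0.0, 0.999, -0.049, 0.0]
force: [-0.1, 0.1, -2.1]
grip_width: 0.0553
gripper_force: 64.1
```

Call:
servo_tool:
  steps:
    - [-1,0,0,0.01,0,0,0]
    - [1,0,0,0.01,0,0,0]
    - [1,0,0,0.01,0,0,0]
    - [1,0,0,0.01,0,0,0]
    - [1,0,0,0.01,0,0,0]
    - [1,0,0,0.01,0,0,0]
    - [1,0,0,-0.2,0,0,0]
    - [1,0,0,-0.45,0,0,0]
    - [1,0,0,-0.7,0,0,0]
    - [1,0.1,-0.2,-0.85,0,0,0]
    - [1,0.25,-0.5,-0.85,0,0,0]
    - [1,0.45,-0.8,-0.85,0,0,0]

```text
time_s: 12.42
ee_pos: [0.4635, -0.2002, 0.1889]
tool_rot: [0.001, 0.999, -0.05, 0.001]
force: [-0.4, -0.7, -0.1]
grip_width: 0.0856
gripper_force: 0.0
```

Call:
servo_tool:
  steps:
    - [1,0.2,-0.35,0,0,0,0]
    - [1,0.35,-0.65,0,0,0,0]
    - [1,0.5,-0.93,0,0,0,0]

```text
time_s: 12.67
ee_pos: [0.5229, -0.1106, 0.1874]
tool_rot: [-0.0, 0.999, -0.049, 0.0]
force: [0.3, -1.2, -0.3]
grip_width: 0.0855
gripper_force: 0.0
```

Call:
servo_tool:
  steps:
    - [1,0.2,-0.35,0,0,0,0]
    - [1,0.35,-0.65,0,0,0,0]
    - [1,0.5,-0.93,0,0,0,0]
    - [1,0.5,-0.93,0,0,0,0]
    - [1,0.5,-0.93,0,0,0,0]
    - [1,0.5,-0.93,0,0,0,0]

```text
time_s: 13.17
ee_pos: [0.5803, -0.0249, 0.1869]
tool_rot: [0.0, 0.999, -0.049, -0.001]
force: [-0.0, 0.3, -1.3]
grip_width: 0.0853
gripper_force: 0.0
```

```bash
python3 -c "
from g import *
go((603.5,-28.5,180),(603.5,-28.5,45))
d=snap('wrist');save(d,'w3.png');np.savez('w30.npz',**{k:d[k] for k in('image','range_z','cx','cy','M','f')})"
```

```text
t 13.17 pos [580.3 -24.9 186.9] yaw -5.57 tilt [-1.5e-03 -5.0e-04 -1.0e+00] w 85.3 gf 0.0 F [-0.   0.3 -1.3]
(603.5, -28.5, 180) -> shift units [0.235 0.014 0.068]
(603.5, -28.5, 45) -> shift units [0.237 0.013 1.418]
```

View pics/w3.png

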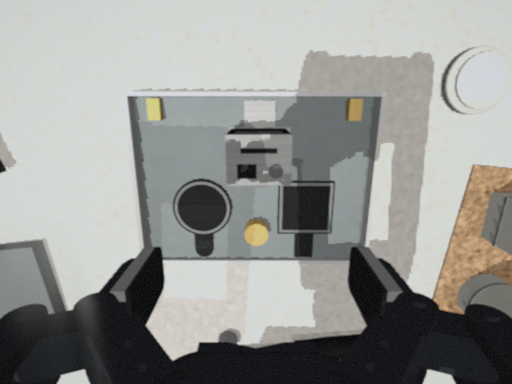

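Both pads are clear: the round one at (203,207) and the square one at (305,208). The fitted acceptor is at (258,158), with the coin stack at (257,233). Measuring them now.

```bash
cat > pads.py <<'E'
from m import *
def pads(d,dx=0,dy=0):
    v,u=np.mgrid[:384,:512];g=d['image'].max(2)
    def box(a,b,c,e): return (u>=a)&(u<b)&(v>=c)&(v<e)
    for lab,b in (('padR',box(168,238,173,258)),('padS',box(272,340,175,262))):
        m=b&(g<45); n,L,st,c=cv2.connectedComponentsWithStats(m.astype(np.uint8),connectivity=4)
        for i in range(1,n):
            if st[i,4]<300: continue
            k=(L==i).astype(np.uint8);p=onz(d,np.argwhere(k)[:,::-1],.009)[:,:2]*1000
            cs,_=cv2.findContours(k,cv2.RETR_EXTERNAL,cv2.CHAIN_APPROX_NONE)
            r=cv2.minAreaRect(p.astype(np.float32)); print(lab,st[i],'centroid',p.mean(0).round(1),'rect',np.round(r[0],1),np.round(r[1],1),round(r[2],1))
E
python3 - <<'E'
from pads import *
d=ld('w3');pads(d)
P=cloud(d);Z=P[...,2];v,u=np.mgrid[:384,:512]
b=(u>215)&(u<300)&(v>110)&(v<195);m=b&(abs(Z-.067)<.006);print(np.nanmedian(Z[m]));rect(d,m,.067,'fitted')
t=(u>240)&(u<280)&(v>90)&(v<128)&(d['image'].min(2)>120); rect(d,t,.009,'tongue')
g=d['image'].max(2);print(g[207,165:245]);print(g[208,272:340]);print(g[170:250,305])
E
```

```text
padR [179 186  46  40 787] centroid [558.   36.8] rect [554.   37.7] [37.4 48. ] 16.3
padS [ 291  187   38   43 1342] centroid [537.7 -78.7] rect [536.8 -76.3] [38.8 46.8] 84.4
padS [296 233  17  23 328] centroid [496.1 -68.6] rect [496.1 -68. ] [17.4 26.3] 84.4
0.06716643544238698
fitted c [605.  -28.1] wh [54.  42.2] ang 84.4 px 3350
tongue c [642.2 -34.1] wh [36.8 33.4] ang 84.4 px 1340
[159 158 157 159 158 158 155 132  94 110 142 148 110  66  46  44  46  45
  42  43  47  42  50  46  46  49  42  47  43  44  50  43  46  41  49  47
  51  45  47  44  42  49  45  49  46  47  43  42  47  46  43  44  46  45
  45  41  46  44  39  44  54  95 139 147 120  72  58  93 131 144 145 145
 143 144 143 144 144 143 145 146]
[159 161 160 159 156 130  91 115 142 144 113  60  44  42  47  44  44  44
  45  44  47  46  48  44  44  43  39  35  33  33  31  31  27  36  30  35
  32  32  34  33  34  29  28  30  29  31  27  31  29  36  30  28  29  25
  29  34  76 129 142 122 103 132 153 151 153 153 153 152]
[109 109 109 112 111 108 112 109 112 110  94  51  51  96 101  92  53  31
  32  30  32  30  32  30  37  26  33  27  29  29  33  32  28  36  30  33
  31  30  36  28  35  37  36  33  35  31  32  30  36  29  34  33  31  28
  36  31  36  33  26  52  88  95  75  44  27  31  30  30  30  28  26  31
  31  30  32  33  37  33  37  29]
```

```bash
sed -i 's/g<45/g<68/' pads.py; python3 - <<'E'
from pads import *
pads(ld('w3'))
E
```

```text
padR [ 178  185   48   46 1695] centroid [548.9  36.3] rect [548.5  36.3] [49.4 49.7] 38.7
padR [195 233  18  23 342] centroid [507.1  40. ] rect [506.7  39.9] [18.5 26.3] 85.0
padS [ 283  186   47   44 1960] centroid [538.1 -72.5] rect [537.7 -72.4] [47.8 47.9] 84.4
padS [295 233  20  24 422] centroid [495.9 -67.9] rect [495.5 -68.4] [20.4 27.5] 84.4
```

Call:
servo_tool:
  steps:
    - [1,0.15,0.01,0.15,0,0,0]
    - [1,0.24,0.01,0.45,0,0,0]
    - [1,0.24,0.01,0.75,0,0,0]
    - [1,0.24,0.01,1,0,0,0]

```text
time_s: 13.55
ee_pos: [0.6042, -0.0299, 0.0862]
tool_rot: [0.0, 0.999, -0.05, -0.0]
force: [0.2, 0.0, -0.8]
grip_width: 0.0856
gripper_force: 0.0
```

Call:
servo_tool:
  steps:
    - [1,0,0,0.2,0,0,0]
    - [1,0,0,0.4,0,0,0]
    - [1,0,0,0.48,0,0,0]
    - [1,0,0,0.48,0,0,0]
    - [1,0,0,0.48,0,0,0]

```text
time_s: 13.97
ee_pos: [0.6044, -0.029, 0.0396]
tool_rot: [0.0, 0.999, -0.05, -0.0]
force: [1.0, -0.2, 0.8]
grip_width: 0.0852
gripper_force: 0.0
```

```bash
python3 -c "
from g import *
go((604.4,-28.2,38))"
```

```text
t 13.97 pos [604.4 -29.   39.6] yaw -5.7 tilt [-5.e-04 -1.e-04 -1.e+00] w 85.2 gf 0.0 F [ 1.  -0.2  0.8]
(604.4, -28.2, 38) -> shift units [-0.001 -0.008  0.016]
```

Good. Close, then lift.

Call:
servo_tool:
  steps:
    - [-1,0,-0.01,0.01,0,0,0]
    - [-1,0,-0.01,0.01,0,0,0]
    - [-1,0,-0.01,0.01,0,0,0]
    - [-1,0,-0.01,0.01,0,0,0]
    - [-1,0,-0.01,0.01,0,0,0]
    - [-1,0,-0.01,0.01,0,0,0]
    - [-1,0,-0.01,0.01,0,0,0]
    - [-1,0,-0.01,0.01,0,0,0]

```text
time_s: 14.63
ee_pos: [0.6061, -0.0273, 0.04]
tool_rot: [0.0, 0.999, -0.049, 0.002]
force: [-0.2, -0.4, 7.0]
grip_width: 0.0533
gripper_force: 64.4
```

Call:
servo_tool:
  steps:
    - [-1,0,0,-0.02,0,0,0]
    - [-1,0,0,-0.1,0,0,0]
    - [-1,0,0,-0.2,0,0,0]
    - [-1,0,0,-0.4,0,0,0]
    - [-1,0,0,-0.6,0,0,0]
    - [-1,0,0,-0.75,0,0,0]
    - [-1,0,0,-0.8,0,0,0]

```text
time_s: 15.22
ee_pos: [0.6065, -0.0271, 0.1216]
tool_rot: [0.0, 0.999, -0.049, 0.002]
force: [-0.3, 0.0, -1.8]
grip_width: 0.0535
gripper_force: 63.6
```

```bash
python3 -c "
from g import *
go((444.5,280.4,118),(444.5,280.4,35))"
```

```text
t 15.22 pos [606.5 -27.1 121.6] yaw -5.61 tilt [ 4.9e-03 -4.0e-04 -1.0e+00] w 53.5 gf 63.6 F [-0.3  0.  -1.8]
(444.5, 280.4, 118) -> shift units [-1.913 -2.902  0.026]
(444.5, 280.4, 35) -> shift units [-1.917 -2.902  0.856]
```

Call:
servo_tool:
  steps:
    - [-1,-0.05,-0.07,0,0,0,0]
    - [-1,-0.15,-0.25,0,0,0,0]
    - [-1,-0.3,-0.47,0,0,0,0]
    - [-1,-0.47,-0.72,0,0,0,0]
    - [-1,-0.64,-0.97,0,0,0,0]

```text
time_s: 15.63
ee_pos: [0.5485, 0.0768, 0.1171]
tool_rot: [-0.0, 0.999, -0.05, -0.001]
force: [0.2, 0.7, -2.5]
grip_width: 0.0533
gripper_force: 63.7
```

Call:
servo_tool:
  steps:
    - [-1,-0.16,-0.25,0,0,0,0]
    - [-1,-0.32,-0.5,0,0,0,0]
    - [-1,-0.48,-0.75,0,0,0,0]
    - [-1,-0.64,-0.97,0,0,0,0]

```text
time_s: 15.97
ee_pos: [0.494, 0.1801, 0.1172]
tool_rot: [0.0, 0.999, -0.049, -0.001]
force: [0.7, -0.2, -2.9]
grip_width: 0.053
gripper_force: 63.7
```

Call:
servo_tool:
  steps:
    - [-1,-0.16,-0.25,0,0,0,0]
    - [-1,-0.32,-0.5,0,0,0,0]
    - [-1,-0.48,-0.75,0,0,0,0]
    - [-1,-0.58,-0.9,0,0,0,0]
    - [-1,-0.62,-0.95,0,0,0,0]
    - [-1,-0.62,-0.95,0.15,0,0,0]
    - [-1,-0.62,-0.95,0.35,0,0,0]
    - [-1,-0.62,-0.95,0.55,0,0,0]
    - [-1,-0.62,-0.95,0.7,0,0,0]
    - [-1,-0.62,-0.95,0.78,0,0,0]
    - [-1,-0.62,-0.95,0.8,0,0,0]
    - [-1,-0.62,-0.95,0.8,0,0,0]

```text
time_s: 16.97
ee_pos: [0.4435, 0.2786, 0.0376]
tool_rot: [0.001, 0.999, -0.049, -0.001]
force: [-0.3, -0.3, -2.1]
grip_width: 0.0531
gripper_force: 63.8
```

```bash
python3 -c "
from g import *
go((444.5,280.4,35))"
```

```text
t 16.97 pos [443.5 278.6  37.6] yaw -5.64 tilt [-0.0018 -0.001  -1.    ] w 53.1 gf 63.8 F [-0.3 -0.3 -2.1]
(444.5, 280.4, 35) -> shift units [ 0.009 -0.019  0.026]
```

Call:
servo_tool:
  steps:
    - [-1,0,0,0.01,0,0,0]
    - [-1,0,0,0.02,0,0,0]
    - [-1,0,0,0.025,0,0,0]
    - [-1,0,0,0.025,0,0,0]

```text
time_s: 17.3
ee_pos: [0.4445, 0.2793, 0.0364]
tool_rot: [-0.0, 0.999, -0.049, 0.001]
force: [0.1, -0.1, -3.0]
grip_width: 0.0536
gripper_force: 63.8
```

Call:
servo_tool:
  steps:
    - [-1,0,0,0.01,0,0,0]
    - [-1,0,0,0.02,0,0,0]
    - [-1,0,0,0.02,0,0,0]

```text
time_s: 17.55
ee_pos: [0.4444, 0.2794, 0.035]
tool_rot: [-0.0, 0.999, -0.049, 0.001]
force: [-1.5, -0.5, 6.1]
grip_width: 0.053
gripper_force: 64.6
```

Call:
servo_tool:
  steps:
    - [1,0,0,0,0,0,0]
    - [1,0,0,0,0,0,0]
    - [1,0,0,0,0,0,0]
    - [1,0,0,0,0,0,0]
    - [1,0,0,0,0,0,0]
    - [1,0,0,-0.2,0,0,0]
    - [1,0,0,-0.5,0,0,0]
    - [1,0,0,-0.8,0,0,0]
    - [1,0.2,0,-1,0,0,-0.12]
    - [1,0.4,0,-1,0,0,-0.24]
    - [1,0.6,0,-1,0,0,-0.36]
    - [1,0.75,0,-1,0,0,-0.404]
    - [1,0.75,0,-1,0,0,-0.404]

```text
time_s: 18.63
ee_pos: [0.5224, 0.2719, 0.1342]
tool_rot: [-0.0, 0.994, 0.109, 0.002]
force: [0.4, 0.1, 0.6]
grip_width: 0.0855
gripper_force: 0.0
```

Call:
servo_tool:
  steps:
    - [1,0.35,0.15,-0.2,0,0,0]
    - [1,0.71,0.3,-0.4,0,0,0]
    - [1,0.71,0.3,-0.4,0,0,0]
    - [1,0.71,0.3,-0.4,0,0,0]
    - [1,0.71,0.3,-0.4,0,0,0]

```text
time_s: 19.05
ee_pos: [0.5932, 0.2578, 0.1731]
tool_rot: [0.0, 0.994, 0.109, -0.001]
force: [-0.0, -0.0, -0.4]
grip_width: 0.0855
gripper_force: 0.0
```

```bash
python3 -c "
from m import *
from g import go
d=snap('wrist');save(d,'w4.png')
P=cloud(d);Z=P[...,2];m=(abs(Z-.058)<.006)&(P[...,0]>.56)&(P[...,0]<.68)&(P[...,1]>.2)&(P[...,1]<.32);print(np.nanmedian(Z[m]));c,_,_=rect(d,m,.058,'spare')
go((c[0],c[1],174),(c[0],c[1],29))
t=snap('top');save(t,'t4.png')"
```

```text
0.0582025029133407
spare c [621.7 265.5] wh [42.5 54. ] ang 11.5 px 3514
t 19.1 pos [592.2 257.8 172.6] yaw 12.53 tilt [-3.7e-03 -7.0e-04 -1.0e+00] w 85.5 gf 0.0 F [-0.7  0.  -0.3]
(621.697265625, 265.45330810546875, 174) -> shift units [ 0.304 -0.011 -0.015]
(621.697265625, 265.45330810546875, 29) -> shift units [ 0.31  -0.011  1.435]
```

View pics/w4.png

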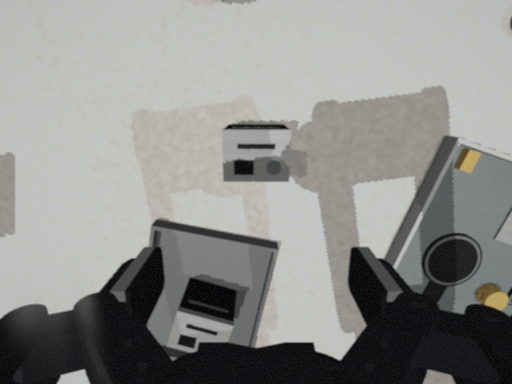

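The wrist view shows the spare at (256,153), square to the gripper, and the faulty acceptor upright in the returns tray at (207,315). Grasping the spare.

Call:
servo_tool:
  steps:
    - [1,0.15,0,0.1,0,0,0]
    - [1,0.3,-0.01,0.4,0,0,0]
    - [1,0.3,-0.01,0.7,0,0,0]
    - [1,0.3,-0.01,1,0,0,0]

```text
time_s: 19.48
ee_pos: [0.6226, 0.2661, 0.0727]
tool_rot: [-0.0, 0.994, 0.11, -0.0]
force: [-0.4, -1.2, -0.9]
grip_width: 0.0853
gripper_force: 0.0
```

Call:
servo_tool:
  steps:
    - [1,0,0,0.2,0,0,0]
    - [1,0,0,0.35,0,0,0]
    - [1,0,0,0.41,0,0,0]
    - [1,0,0,0.41,0,0,0]
    - [1,0,0,0.41,0,0,0]

```text
time_s: 19.9
ee_pos: [0.6227, 0.2658, 0.0328]
tool_rot: [0.0, 0.994, 0.11, -0.0]
force: [0.3, 0.4, 0.1]
grip_width: 0.0853
gripper_force: 0.0
```

```bash
python3 -c "
from g import *
go((621.7,265.5,31))"
```

```text
t 19.9 pos [622.7 265.8  32.8] yaw 12.59 tilt [-1.e-03 -2.e-04 -1.e+00] w 85.3 gf 0.0 F [0.3 0.4 0.1]
(621.7, 265.5, 31) -> shift units [-0.01   0.001  0.018]
```

Call:
servo_tool:
  steps:
    - [1,-0.01,0,0.01,0,0,0.01]
    - [1,-0.01,0,0.01,0,0,0.01]
    - [-1,-0.01,0,0.01,0,0,0.01]
    - [-1,-0.01,0,0.01,0,0,0.01]
    - [-1,-0.01,0,0.01,0,0,0.01]
    - [-1,-0.01,0,0.01,0,0,0.01]
    - [-1,-0.01,0,0.01,0,0,0.01]
    - [-1,-0.01,0,0.01,0,0,0.01]
    - [-1,-0.01,0,0.01,0,0,0.01]
    - [-1,-0.01,0,0.01,0,0,0.01]

```text
time_s: 20.73
ee_pos: [0.6233, 0.2654, 0.0329]
tool_rot: [-0.0, 0.994, 0.105, 0.001]
force: [0.2, -1.2, 6.4]
grip_width: 0.0532
gripper_force: 64.8
```

Call:
servo_tool:
  steps:
    - [-1,0,0,-0.02,0,0,0]
    - [-1,0,0,-0.1,0,0,0]
    - [-1,0,0,-0.2,0,0,0]
    - [-1,0,0,-0.4,0,0,0]
    - [-1,0,0,-0.6,0,0,0]
    - [-1,0,0,-0.8,0,0,0]
    - [-1,0,0,-0.9,0,0,0]
    - [-1,0,0,-0.95,0,0,0]

```text
time_s: 21.4
ee_pos: [0.6237, 0.2657, 0.1292]
tool_rot: [-0.0, 0.994, 0.105, 0.002]
force: [0.2, 0.3, -3.4]
grip_width: 0.0533
gripper_force: 64.0
```

```bash
python3 -c "
from m import *
from g import go
go((604,-28,126))
d=snap('wrist');save(d,'w5.png');np.savez('w50.npz',**{k:d[k] for k in('image','range_z','cx','cy','M','f')})
d=snap('top');np.savez('t50.npz',**{k:d[k] for k in('image','range_z','cx','cy','M','f')});save(d,'t5.png')"
```

```text
t 21.4 pos [623.7 265.7 129.2] yaw 12.11 tilt [ 0.0034  0.0013 -1.    ] w 53.3 gf 64.0 F [ 0.2  0.3 -3.4]
(604, -28, 126) -> shift units [-0.808  2.83   0.028]
```

View pics/t5.png

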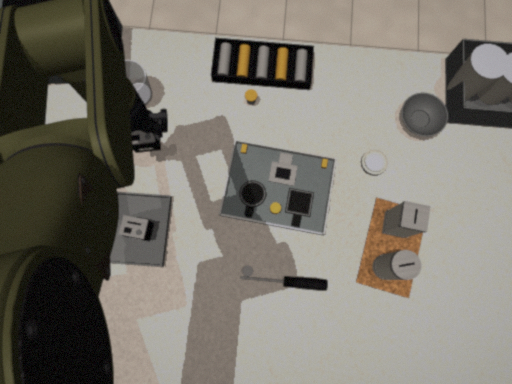

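The top view shows the seat empty at (283,173). Both pads are clear, both cans stand on the mat, and the faulty unit is upright in the returns tray at (135,228).

Call:
servo_tool:
  steps:
    - [-1,-0.03,0.08,-0.1,0,0,0]
    - [-1,-0.1,0.22,-0.25,0,0,0.08]
    - [-1,-0.17,0.45,-0.4,0,0,0.2]
    - [-1,-0.26,0.68,-0.5,0,0,0.32]
    - [-1,-0.35,0.92,-0.5,0,0,0.396]

```text
time_s: 21.92
ee_pos: [0.6082, 0.167, 0.1785]
tool_rot: [-0.0, 0.999, -0.052, 0.001]
force: [0.9, 0.2, -4.2]
grip_width: 0.0533
gripper_force: 64.1
```

Call:
servo_tool:
  steps:
    - [-1,-0.01,0.25,0,0,0,0]
    - [-1,-0.03,0.5,0,0,0,0]
    - [-1,-0.04,0.75,0,0,0,0]
    - [-1,-0.05,0.98,0,0,0,0]

```text
time_s: 22.25
ee_pos: [0.5912, 0.0689, 0.1759]
tool_rot: [0.0, 0.999, -0.05, -0.001]
force: [0.5, 1.2, -3.5]
grip_width: 0.0534
gripper_force: 64.1
```

Call:
servo_tool:
  steps:
    - [-1,-0.01,0.25,0,0,0,0]
    - [-1,-0.03,0.5,0,0,0,0]
    - [-1,-0.04,0.75,0,0,0,0]
    - [-1,-0.05,0.92,0,0,0,0]
    - [-1,-0.05,0.98,0,0,0,0]
    - [-1,-0.05,0.98,0,0,0,0]
    - [-1,-0.05,0.98,0,0,0,0]

```text
time_s: 22.83
ee_pos: [0.5777, -0.026, 0.1763]
tool_rot: [-0.0, 0.999, -0.05, -0.001]
force: [0.8, -0.1, -4.2]
grip_width: 0.0535
gripper_force: 64.2
```

```bash
python3 -c "
from m import *
from g import go
go((604,-28,180))
d=snap('wrist');save(d,'w6.png');np.savez('w60.npz',**{k:d[k] for k in('image','range_z','cx','cy','M','f')})"
```

```text
t 22.83 pos [577.7 -26.  176.3] yaw -5.78 tilt [-1.2e-03  9.0e-04 -1.0e+00] w 53.5 gf 64.2 F [ 0.8 -0.1 -4.2]
(604, -28, 180) -> shift units [ 0.263 -0.006 -0.037]
```

View pics/w6.png

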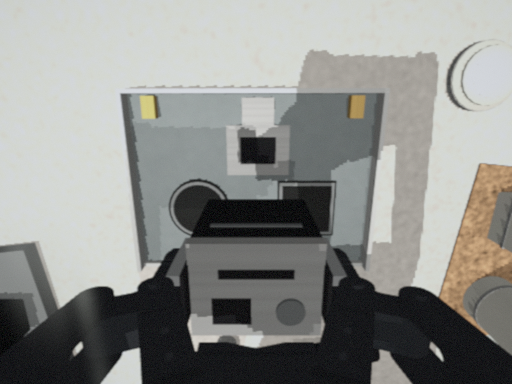

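The held spare fills the lower centre, with its face at about (257,288). The empty seat plate is at (258,150), with its tongue above. I'll measure the seat and the in-hand offset.

```bash
python3 - <<'E'
from m import *
d=ld('w6');im=d['image'];g=im.max(2).astype(int);P=cloud(d);Z=P[...,2]
print('col prof row140',g[140,215:300:2]); print('row prof col235',g[110:190:2,235]);print('col283',g[110:190:2,283])
v,u=np.mgrid[:384,:512]
m=(u>180)&(u<335)&(v>230)&(v<345)&(abs(Z-.201)<.008); print(np.nanmedian(Z[m]))
c,wh,a=rect(d,m,float(np.nanmedian(Z[m])),'face')
s=readout.sense();M=T(s); print('face in tool mm',(M[:3,:3].T@(np.array([c[0]/1000,c[1]/1000,.201])-M[:3,3])*1000).round(1))
q=P[m];print('depth mean', (M[:3,:3].T@((q.min(0)+q.max(0))/2-M[:3,3])*1000).round(1), ((q-M[:3,3])@M[:3,:3]).min(0).round(4),((q-M[:3,3])@M[:3,:3]).max(0).round(4))
E
```

```text
col prof row140 [150 153 150 152 152 156 179 185 182 183 184 165 106  31  14  23  23  27
  24  19  19  28  32  32  31  35  31  33  35  35  83 142 142 142 143 143
 141 124 113 111 111 112 112]
row prof col235 [165 165 165 167 168 168 168 166 183 186 182 185 189 187 183 184 182 186
 184 184 188 187 184 188 188 185 184 182 181 181 184 183 177 148 150 149
 149 149 146 147]
col283 [160 160 151 116 112 113 112 116 138 141 145 144 150 145 141 143 143 145
 140 144 145 141 141 145 143 135 111 115 112 116 113 114 111  91  90  74
  70 137  86  65]
0.20164924815907698
face c [578.1 -25.8] wh [60.2 46.4] ang 84.3 px 14270
face in tool mm [  0.1   0.3 -24.5]
depth mean [ -1.9   1.7 -24.5] [-0.0244 -0.0312 -0.0325] [ 0.0198  0.0321 -0.0165]
```

```bash
cat > seat.py <<'E'
from m import *
def edge(g,r0,r1,vert,pos,lo,hi):
    out=[]
    for k in range(r0,r1):
        p=cv2.GaussianBlur(g[lo:hi,k][:,None] if vert else g[k,lo:hi][:,None],(1,5),0).ravel().astype(float)
        d=np.diff(p)*pos; i=int(np.argmax(d))
        if d[i]<3: continue
        w=np.clip(d[max(0,i-2):i+3],0,None); c=(w*np.arange(max(0,i-2),max(0,i-2)+len(w))).sum()/w.sum()+.5+lo
        out.append((k,c) if vert else (c,k))
    return np.array(out)
def seat(d,w):
    g=d['image'].max(2).astype(np.float32); mids=[]
    for n,(r0,r1,vert,pos,lo,hi) in w.items():
        e=edge(g,r0,r1,vert,pos,lo,hi); P=onz(d,e,.009)[:,:2]*1000; mid=np.median(P,0); mids.append(mid)
        vx=cv2.fitLine(P.astype(np.float32),cv2.DIST_HUBER,0,.01,.01).ravel(); print(n,len(e),np.median(e,0),mid.round(1),'dir',round(np.degrees(np.arctan2(vx[1],vx[0])),1))
        w[n]=(vx[2:],np.array([-vx[1],vx[0]]))
    return w
E
python3 - <<'E'
from seat import *
d=ld('w6')
w=seat(d,{'left':(131,172,False,1,219,233),'right':(130,155,False,-1,283,296),'backL':(230,240,True,1,118,132),'backR':(277,287,True,1,118,132),'front':(230,246,True,-1,168,182),'tongL':(101,120,False,1,235,249),'tongR':(101,120,False,-1,268,280)})
ax=np.array([np.cos(np.radians(-5.7)),np.sin(np.radians(-5.7))]); ay=np.array([-ax[1],ax[0]])
for n,(p,_) in w.items(): print(n,'x',round(p@ax,1),'y',round(p@ay,1))
f=lambda n,a: w[n][0]@a
x=(f('front',ax)+(f('backL',ax)+f('backR',ax))/2)/2; y=(f('left',ay)+f('right',ay))/2
print('seat',x*ax+y*ay,'size',(f('backL',ax)-f('front',ax)),f('left',ay)-f('right',ay))
for lab,p in (('padR',(548.9,36.3)),('padS',(537.9,-72.4))): print(lab,np.array(p)@ax,np.array(p)@ay)
print('x,y seat',x,y)
E
```

```text
left 41 [226.35191638 151.        ] [604.6   1. ] dir -5.5
right 25 [288.85574837 142.        ] [607.2 -59.6] dir -6.1
backL 10 [234.5        125.40119423] [627.9  -9.7] dir 81.6
backR 10 [281.5        125.12739482] [623.6 -53.8] dir 89.0
front 16 [237.5       174.6029402] [580.4  -6.9] dir 84.2
tongL 19 [241.48909091 110.        ] [641.1 -17.9] dir -6.3
tongR 19 [273.528125 110.      ] [638.1 -47.5] dir -3.9
left x 602.9 y 61.1
right x 609.5 y 0.9
backL x 625.7 y 52.7
backR x 625.9 y 8.4
front x 578.2 y 51.9
tongL x 640.2 y 45.9
tongR x 640.9 y 16.2
seat [602.10201613 -28.91780567] size 47.516494838324434 60.234590568810425
padR 542.580695436023 90.63712782387597
padS 542.4311409635832 -18.617929878089374
x,y seat 601.9970740541056 31.02579796152875
```

```bash
python3 - <<'E'
from seat import *
z=np.load('t50.npz');d={k:z[k] for k in z.files};g=d['image'].max(2).astype(int)
v,u=np.mgrid[:384,:512]
ax=np.array([np.cos(np.radians(-5.7)),np.sin(np.radians(-5.7))]); ay=np.array([-ax[1],ax[0]])
crop=g[150:190,265:302]; 
m=(u>265)&(u<302)&(v>150)&(v<190)
n=m&(g<60); p=onz(d,np.argwhere(n)[:,::-1],.009)[:,:2]*1000; print('window top',(p@ax).mean(),(p@ay).mean(),n.sum())
print(crop[::2,::2])
for lab,b in (('R',(u>238)&(u<268)&(v>178)&(v<206)),('S',(u>285)&(u<316)&(v>188)&(v<217))):
    k=(b&(g<70)).astype(np.uint8);k=cv2.morphologyEx(k,cv2.MORPH_OPEN,cv2.getStructuringElement(cv2.MORPH_ELLIPSE,(13,13))); p=onz(d,np.argwhere(k)[:,::-1],.009)[:,:2]*1000; print(lab,(p@ax).mean(),(p@ay).mean(),np.ptp(p@ax),k.sum())
d=ld('w6');g=d['image'].max(2).astype(int);n=(u>232)&(u<284)&(v>130)&(v<170)&(g<60);p=onz(d,np.argwhere(n)[:,::-1],.009)[:,:2]*1000; print('window wrist',(p@ax).mean(),(p@ay).mean())
E
```

```text
window top 601.9512258902478 30.10055956702574 123
[[107 108 104 102  96  88  84  82  84  91 102 118 147 159 168 175 176 182
  181]
 [110 109 106 109 109 109 108 110 120 112 105  93  81  79  91  98 110 131
  157]
 [110 108 107 105 108 108 109 116 145 144 144 138 134 118 105 101  90  88
   82]
 [107 110 111 110 108 109 111 120 147 147 148 146 148 141 110 107 108 108
  109]
 [111 109 108 111 109 108 111 128 146 147 149 150 149 140 105 108 108 108
  108]
 [112 112 111 114 116 113 110 139 152 149 149 149 148 136 108 110 107 108
  107]
 [111 106 112 118 136 136 130 138 145 145 149 150 150 128 109 107 112 109
  110]
 [110 109 112 127 148 146 145 146 147 143 144 144 145 123 115 110 105 108
  110]
 [110 113 112 133 145 146 125 134 140 146 148 148 146 146 143 141 120 107
  108]
 [113 113 115 143 147 138  54  33  56  77  87 106 130 148 150 149 119 108
  110]
 [113 112 113 146 147 133  38  26  27  25  30  21  33 123 148 146 112 109
  111]
 [114 110 120 146 148 117  28  23  25  25  33  26  28 136 151 141 113 109
  111]
 [111 114 123 151 148  87  25  28  28  21  24  23  49 140 150 143 110 107
  109]
 [116 114 131 147 146  78  31  31  29  26  27  25  74 150 153 131 109 111
  110]
 [112 114 138 146 147 138 132 112  91  78  44  37  89 147 151 115 112 113
  111]
 [112 116 130 142 148 147 150 151 150 146 137 134 143 149 148 105 110 109
  108]
 [111 111 111 115 112 109 120 132 137 146 151 151 149 151 143 112 109 111
  107]
 [107 113 116 114 113 111 112 110 109 109 113 120 137 140 138 110 110 111
  109]
 [106 112 113 114 111 113 111 118 110 110 110 111 109 107 112 110 108 109
  109]
 [ 84 112 114 115 113 111 112 111 112 110 113 107  75  81  83  96  97 103
  106]]
R 540.5376849776534 94.32156460891909 55.71832147058706 488
S 542.3420526101584 -18.758072386355277 48.97956085962596 413
window wrist 602.1915575559045 30.88060555547835
```

```bash
python3 - <<'E'
from m import *
d=ld('w6');g=d['image'].max(2).astype(int);P=cloud(d)
s=readout.sense();M=T(s);print(s['ee_pos'])
for c in (205,230,285,310):
    print(c,'back',g[228:252,c],'front',g[322:350,c])
    zz=d['range_z'][225:350:6,c]; L=((P[225:350:4,c]-M[:3,3])@M[:3,:3]*1000).round(0); print(L[:,[0,2]].tolist())
E
```

```text
[ 0.57797895 -0.02542899  0.17648208]
205 back [ 17  20  20   8  15  12  11  17  22  56  80  80  81  81  82  87 105 109
 107 110 111 112 112 111] front [165 164 166 165 167 166 166 166 166 168 168 167 169 190 205 207 205 203
 206 199 127  35  17  25  28  27  25  17]
[[19.0, -7.0], [19.0, -11.0], [19.0, -15.0], [19.0, -18.0], [19.0, -23.0], [18.0, -25.0], [16.0, -24.0], [15.0, -25.0], [13.0, -25.0], [12.0, -25.0], [10.0, -25.0], [nan, nan], [7.0, -25.0], [5.0, -25.0], [3.0, -26.0], [1.0, -25.0], [-0.0, -26.0], [-3.0, -25.0], [-5.0, -25.0], [-7.0, -25.0], [-9.0, -25.0], [-10.0, -25.0], [-13.0, -25.0], [-15.0, -24.0], [-16.0, -25.0], [-18.0, -25.0], [-20.0, -25.0], [-22.0, -25.0], [-200.0, 176.0], [-205.0, 175.0], [8.0, -65.0], [9.0, -67.0]]
230 back [ 23  13  14  10  17  11  16  11  22  54  75  85  83  81  81  86 107 113
 111 114 112 114 114 113] front [ 26  59 118 160 168 166 168 168 168 167 167 169 164 140 103  87  90  87
  90  90  71  41  23  24  22  24  25  24]
[[19.0, -8.0], [19.0, -10.0], [19.0, -16.0], [19.0, -19.0], [19.0, -23.0], [18.0, -25.0], [17.0, -25.0], [15.0, -25.0], [1
[... 1087 characters left out ...]
  18  19  11   8  14  13  23  17  54  79  84  81  80  83  87 110 111
 113 111 112 113 114 114] front [109 111 110 110 113 112 113 115 112 115 120 126 130 148 166 165 151 147
 148 136  83  28  21  26  28  24  27  28]
[[19.0, -6.0], [19.0, -11.0], [19.0, -15.0], [19.0, -19.0], [19.0, -23.0], [18.0, -24.0], [17.0, -26.0], [15.0, -25.0], [13.0, -25.0], [11.0, -25.0], [10.0, -25.0], [8.0, -25.0], [6.0, -25.0], [4.0, -25.0], [3.0, -26.0], [1.0, -25.0], [-1.0, -24.0], [-3.0, -25.0], [-5.0, -25.0], [-6.0, -26.0], [-8.0, -25.0], [-10.0, -25.0], [-13.0, -25.0], [-14.0, -25.0], [-16.0, -25.0], [-18.0, -25.0], [-21.0, -25.0], [-22.0, -25.0], [-200.0, 176.0], [-206.0, 176.0], [9.0, -66.0], [10.0, -68.0]]
```

```bash
python3 -c "
import cv2;i=cv2.imread('pics/w6.png')[190:370,150:370];cv2.imwrite('pics/w6c.png',cv2.resize(i,None,fx=3,fy=3,interpolation=cv2.INTER_CUBIC))"
```

```text
(no output)
```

View pics/w6c.png

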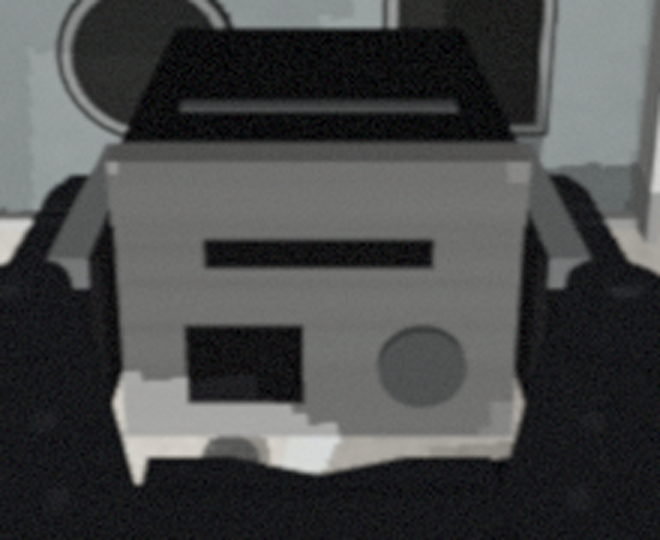

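In-hand offset: the spare's centre is 1.8 mm behind the TCP. The target is TCP (603.9, -29.3).

Call:
servo_tool:
  steps:
    - [-1,0.08,0,0.05,0,0,0]
    - [-1,0.18,0.01,0.2,0,0,0]
    - [-1,0.25,0.01,0.4,0,0,0]
    - [-1,0.26,0.01,0.6,0,0,0]
    - [-1,0.26,0.01,0.8,0,0,0]
    - [-1,0.26,0.01,0.92,0,0,0]
    - [-1,0.26,0.01,1,0,0,0]

```text
time_s: 23.47
ee_pos: [0.6036, -0.0283, 0.0744]
tool_rot: [-0.0, 0.999, -0.049, -0.001]
force: [-0.4, -0.1, -4.2]
grip_width: 0.0532
gripper_force: 64.2
```

Call:
servo_tool:
  steps:
    - [-1,0,0,0.1,0,0,0]
    - [-1,0,0,0.2,0,0,0]
    - [-1,0,0,0.25,0,0,0]
    - [-1,0,0,0.25,0,0,0]
    - [-1,0,0,0.25,0,0,0]

```text
time_s: 23.88
ee_pos: [0.6041, -0.0296, 0.0518]
tool_rot: [-0.0, 0.999, -0.05, 0.0]
force: [0.1, -0.1, -3.8]
grip_width: 0.0531
gripper_force: 64.2
```

```bash
python3 -c "
from g import *
go((603.9,-29.3,42))"
```

```text
t 23.88 pos [604.1 -29.6  51.8] yaw -5.71 tilt [ 0.  0. -1.] w 53.1 gf 64.2 F [ 0.1 -0.1 -3.8]
(603.9, -29.3, 42) -> shift units [-0.003 -0.003  0.098]
```

Call:
servo_tool:
  steps:
    - [-1,0,0,0.03,0,0,0]
    - [-1,0,0,0.06,0,0,0]
    - [-1,0,0,0.075,0,0,0]
    - [-1,0,0,0.085,0,0,0]
    - [-1,0,0,0.085,0,0,0]

```text
time_s: 24.3
ee_pos: [0.6039, -0.0297, 0.0433]
tool_rot: [-0.0, 0.999, -0.05, -0.0]
force: [0.4, -0.7, -3.1]
grip_width: 0.053
gripper_force: 64.2
```

Call:
servo_tool:
  steps:
    - [-1,0,0,0.005,0,0,0]
    - [-1,0,0,0.01,0,0,0]
    - [-1,0,0,0.015,0,0,0]
    - [-1,0,0,0.015,0,0,0]

```text
time_s: 24.63
ee_pos: [0.6041, -0.0297, 0.0419]
tool_rot: [0.0, 0.999, -0.05, 0.0]
force: [-0.5, -0.4, -3.8]
grip_width: 0.0531
gripper_force: 64.4
```

Call:
servo_tool:
  steps:
    - [-1,0,0,0.005,0,0,0]
    - [-1,0,0,0.01,0,0,0]
    - [-1,0,0,0.01,0,0,0]

```text
time_s: 24.88
ee_pos: [0.6041, -0.0296, 0.0419]
tool_rot: [0.0, 0.999, -0.05, 0.0]
force: [-2.9, 0.2, 5.2]
grip_width: 0.0531
gripper_force: 65.3
```

Call:
servo_tool:
  steps:
    - [1,0,0,0,0,0,0]
    - [1,0,0,0,0,0,0]
    - [1,0,0,0,0,0,0]
    - [1,0,0,0,0,0,0]
    - [1,0,0,0,0,0,0]
    - [1,0,0,0,0,0,0]
    - [1,0,0,-0.2,0,0,0]
    - [1,0,0,-0.5,0,0,0]
    - [1,0,0,-0.8,0,0,0]
    - [1,0,0,-1,0,0,0]

```text
time_s: 25.72
ee_pos: [0.605, -0.0298, 0.1432]
tool_rot: [0.0, 0.999, -0.05, 0.001]
force: [0.8, 0.2, 0.4]
grip_width: 0.0854
gripper_force: 0.0
```

Call:
servo_tool:
  steps:
    - [1,-0.1,0,-0.3,0,0,0]
    - [1,-0.25,0,-0.45,0,0,0]
    - [1,-0.25,0,-0.45,0,0,0]
    - [1,-0.25,0,-0.45,0,0,0]
    - [1,-0.25,0,-0.45,0,0,0]

```text
time_s: 26.13
ee_pos: [0.579, -0.0272, 0.1852]
tool_rot: [-0.0, 0.999, -0.05, -0.0]
force: [-0.3, 0.4, -0.1]
grip_width: 0.0854
gripper_force: 0.0
```

```bash
python3 -c "
from m import *
from g import go
go((411,-275.5,187))
d=snap('wrist');save(d,'w7.png');np.savez('w70.npz',**{k:d[k] for k in('image','range_z','cx','cy','M','f')})
P=cloud(d);Z=P[...,2];v,u=np.mgrid[:384,:512]
b=(u>215)&(u<300)&(v>110)&(v<195);m=b&(abs(Z-.067)<.006);print(np.nanmedian(Z[m]));rect(d,m,.067,'spare')
i=d['image'][100:190,200:320,::-1];cv2.imwrite('pics/w7c.png',cv2.resize(i,None,fx=6,fy=6,interpolation=cv2.INTER_CUBIC))
"
```

```text
t 26.13 pos [579.  -27.2 185.2] yaw -5.71 tilt [-4.e-04  1.e-04 -1.e+00] w 85.4 gf 0.0 F [-0.3  0.4 -0.1]
(411, -275.5, 187) -> shift units [-1.424  2.638 -0.018]
0.06719580125056496
spare c [602.7 -28.3] wh [54. 42.] ang 84.3 px 3437
```

View pics/w7c.png

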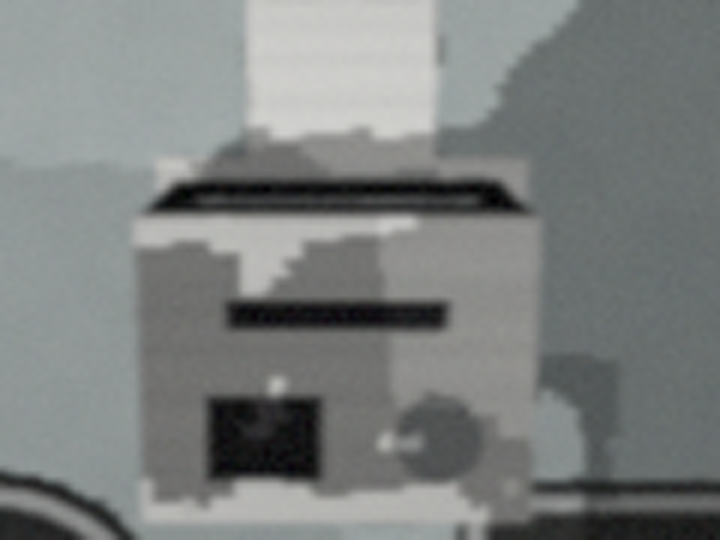

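The spare is on the seat at (602.7,-28.3) and square to it. The strip of seat plate behind it, at crop rows 158–181, is even on both sides. Next, over the round can.

Call:
servo_tool:
  steps:
    - [1,-0.16,0.3,-0.17,0,0,0]
    - [1,-0.32,0.6,-0.34,0,0,0]
    - [1,-0.48,0.88,-0.5,0,0,0]

```text
time_s: 26.43
ee_pos: [0.5219, -0.1105, 0.2343]
tool_rot: [-0.0, 0.999, -0.049, -0.002]
force: [1.0, -0.5, 0.1]
grip_width: 0.0857
gripper_force: 0.0
```

Call:
servo_tool:
  steps:
    - [1,-0.16,0.3,0,0,0,0]
    - [1,-0.32,0.6,0,0,0,0]
    - [1,-0.48,0.88,0,0,0,0]

```text
time_s: 26.68
ee_pos: [0.4653, -0.1941, 0.2347]
tool_rot: [-0.0, 0.999, -0.05, -0.001]
force: [-0.2, 0.2, 0.1]
grip_width: 0.0853
gripper_force: 0.0
```

Call:
servo_tool:
  steps:
    - [1,-0.16,0.3,0,0,0,0]
    - [1,-0.32,0.6,0,0,0,0]
    - [1,-0.47,0.88,0,0,0,0]
    - [1,-0.47,0.88,0,0,0,0]
    - [1,-0.47,0.88,0,0,0,0]
    - [1,-0.47,0.88,0,0,0,0]

```text
time_s: 27.18
ee_pos: [0.4106, -0.2754, 0.2347]
tool_rot: [-0.001, 0.999, -0.05, -0.001]
force: [0.5, 0.8, 0.0]
grip_width: 0.0858
gripper_force: 0.0
```

```bash
cat > lid.py <<'E'
from m import *
def lid(d,z,near):
    P=cloud(d);m=(abs(P[...,2]-z)<.006)&(np.hypot(P[...,0]-near[0],P[...,1]-near[1])<.045); print('z',np.nanmedian(P[...,2][m]))
    r=rect(d,m,z,'lid'); k=m.astype(np.uint8);cs,_=cv2.findContours(k,cv2.RETR_EXTERNAL,cv2.CHAIN_APPROX_NONE);c=max(cs,key=len)
    e=cv2.fitEllipse((onz(d,c[:,0],z)[:,:2]*1000).astype(np.float32)); print('ellipse',np.round(e[0],1),np.round(e[1],1)); return r[0]
E
python3 -c "
from lid import *
from g import go
go((411,-275.5,103))
d=snap('wrist');save(d,'w8.png');c=lid(d,.143,(.411,-.2755));lid(d,.133,(.505,-.291));go((*c,103))"
```

```text
t 27.18 pos [ 410.6 -275.4  234.7] yaw -5.78 tilt [-0.0011  0.0019 -1.    ] w 85.8 gf 0.0 F [0.5 0.8 0. ]
(411, -275.5, 103) -> shift units [0.006 0.003 1.317]
z 0.14316617248482544
lid c [ 410.1 -270.9] wh [55.4 56.3] ang 84.2 px 4160
ellipse [ 410.1 -270.7] [55.1 56.4]
z 0.13303471428420252
lid c [ 506.5 -290.6] wh [51.9 52. ] ang 82.8 px 6009
ellipse [ 506.5 -290.5] [60.7 61. ]
t 27.23 pos [ 410.9 -275.   234.9] yaw -5.7 tilt [-9.0e-04  1.6e-03 -1.0e+00] w 85.1 gf 0.0 F [ 0.7 -0.3 -0.4]
(410.1380310058594, -270.8930358886719, 103) -> shift units [-0.01  -0.038  1.319]
```

Call:
servo_tool:
  steps:
    - [1,-0.01,-0.04,0.3,0,0,0]
    - [1,-0.01,-0.04,0.6,0,0,0]
    - [1,-0.01,-0.04,0.85,0,0,0]
    - [1,-0.01,-0.04,1,0,0,0]

```text
time_s: 27.57
ee_pos: [0.4095, -0.269, 0.1331]
tool_rot: [-0.001, 0.999, -0.049, -0.002]
force: [-0.3, -0.3, 0.4]
grip_width: 0.0851
gripper_force: 0.0
```

Call:
servo_tool:
  steps:
    - [1,0,0,0.2,0,0,0]
    - [1,0,0,0.3,0,0,0]
    - [1,0,0,0.3,0,0,0]
    - [1,0,0,0.3,0,0,0]

```text
time_s: 27.9
ee_pos: [0.4103, -0.2702, 0.1052]
tool_rot: [-0.001, 0.999, -0.049, -0.001]
force: [0.4, 0.4, -1.0]
grip_width: 0.0855
gripper_force: 0.0
```

```bash
python3 -c "
from g import go
go((410.1,-270.9,103))"
```

```text
t 27.9 pos [ 410.3 -270.2  105.2] yaw -5.6 tilt [-0.0015  0.0015 -1.    ] w 85.5 gf 0.0 F [ 0.4  0.4 -1. ]
(410.1, -270.9, 103) -> shift units [-0.002  0.007  0.022]
```

Call:
servo_tool:
  steps:
    - [-1,0,0.01,0.01,0,0,0]
    - [-1,0,0.01,0.01,0,0,0]
    - [-1,0,0.01,0.01,0,0,0]
    - [-1,0,0.01,0.01,0,0,0]
    - [-1,0,0.01,0.01,0,0,0]
    - [-1,0,0.01,0.01,0,0,0]
    - [-1,0,0.01,0.01,0,0,0]
    - [-1,0,0.01,0.01,0,0,0]

```text
time_s: 28.57
ee_pos: [0.4107, -0.2728, 0.106]
tool_rot: [0.0, 0.999, -0.05, 0.001]
force: [1.0, 2.6, 6.2]
grip_width: 0.055
gripper_force: 63.2
```

Call:
servo_tool:
  steps:
    - [-1,0,0,-0.02,0,0,0]
    - [-1,0,0,-0.1,0,0,0]
    - [-1,0,0,-0.2,0,0,0]
    - [-1,0,0,-0.4,0,0,0]
    - [-1,0,0,-0.55,0,0,0]
    - [-1,0,0,-0.65,0,0,0]
    - [-1,0,0,-0.7,0,0,0]
    - [-1,0,0,-0.7,0,0,0]

```text
time_s: 29.23
ee_pos: [0.4102, -0.2729, 0.176]
tool_rot: [0.001, 0.999, -0.05, 0.001]
force: [-0.1, 0.1, -3.8]
grip_width: 0.0548
gripper_force: 64.7
```

```bash
python3 -c "
from lid import *
from g import go
go((548.9,36.3,175))
d=snap('wrist');save(d,'w9.png');np.savez('w90.npz',**{k:d[k] for k in('image','range_z','cx','cy','M','f')})
s=readout.sense();M=T(s);P=cloud(d);L=(P-M[:3,3])@M[:3,:3]
k=(abs(L[...,1])<.024)&(L[...,2]<-.02)&(L[...,2]>-.06)&(abs(L[...,0])<.035)
print(np.nanmedian(L[k],0)*1000,np.nanmin(L[k],0)*1000,np.nanmax(L[k],0)*1000)
"
```

```text
t 29.23 pos [ 410.2 -272.9  176. ] yaw -5.72 tilt [ 0.0015 -0.0014 -1.    ] w 54.8 gf 64.7 F [-0.1  0.1 -3.8]
(548.9, 36.3, 175) -> shift units [ 1.072 -3.215  0.007]
[  8.41918268  -0.12950287 -37.96974797] [-18.27426912 -23.99947073 -59.97791179] [ 27.87419239  23.98555559 -20.02178759]
```

View pics/w9.png

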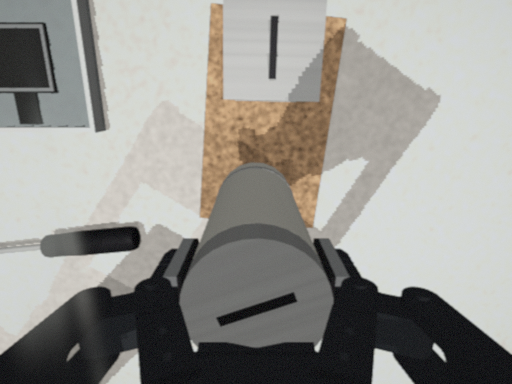

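The can is held and the lid shows at (257,285). The square can stands clear behind it. I'll fit the lid circle to get the in-hand offset.

```bash
python3 - <<'E'
from m import *
from scipy.optimize import least_squares
d=ld('w9');g=d['image'].max(2).astype(int)
M=T(readout.sense())
def tool(uv,zt):  # ray onto tool plane z=zt
    o=M[:3,3];P=onz(d,uv,M[2,3]-zt); return ((P-o)@M[:3,:3])*1000
# lid rim upper arc: brightness step body->lid side->lid top ; print profiles
for c in (220,257,295): print(c,g[215:265,c])
P=cloud(d);L=(P-M[:3,3])@M[:3,:3]*1000
k=(abs(L[...,2]+37)<2.5)&(abs(L[...,0])<40)&(abs(L[...,1])<32)
n,lab,st,_=cv2.connectedComponentsWithStats(k.astype(np.uint8));i=1+np.argmax(st[1:,4]);print(st[i]); k=lab==i
zt=np.nanmedian(L[k][:,2]);print('zt',zt)
e=[]
for c in range(200,316,2):
    r=np.flatnonzero(k[:,c]); 
    if len(r): e.append((c,r[0]-.5))
e=np.array(e);q=tool(e,zt/1000)[:,:2]
f=least_squares(lambda p:np.hypot(q[:,0]-p[0],q[:,1]-p[1])-28,[0,0],loss='soft_l1');print('centre tool',f.x.round(2),'rms',np.sqrt(np.mean(f.fun**2)))
f=least_squares(lambda p:np.hypot(q[:,0]-p[0],q[:,1]-p[1])-p[2],[0,0,28],loss='soft_l1');print('free r',f.x.round(2))
for r in (270,280,290): 
    cc=np.flatnonzero(k[r]); print(r,tool([(cc[0],r),(cc[-1],r)],zt/1000)[:,:2].round(1).tolist())
E
```

```text
220 [117 116 117 116 119 116 119 118 116 118 119 117 119 114 118 120 112  99
  83  87  85  83  83  85  84  81  83  85  84  83  87  98 110 115 115 113
 116 112 111 112 113 112 113 113 111 112 112 115 113 112]
257 [120 118 120 119 118 121 122 117 100  86  83  86  84  86  83  85  85  85
  88  85  84  84  87  96 110 113 113 115 111 112 111 113 113 110 112 112
 113 111 109 111 113 110 113 112 112 113 115 114 113 110]
295 [117 116 114 114 115 115 114 116 116 114 115 115 115 115 115 115 116 118
 113  97  81  78  78  80  77  81  81  79  80  79  83  81  96 107 113 113
 111 114 110 111 109 113 109 110 110 110 112 109 114 112]
[  167   233   183   115 14167]
zt -38.03829987437416
centre tool [ 0.71 -0.66] rms 0.18716593008029944
free r [ 1.59 -0.63 27.19]
270 [[15.2, -23.9], [15.1, 22.6]]
280 [[11.2, -31.9], [11.2, 32.3]]
290 [[7.2, -30.1], [7.1, 28.8]]
```

Call:
servo_tool:
  steps:
    - [-1,0.02,-0.06,0,0,0,0]
    - [-1,0.08,-0.2,0,0,0,0]
    - [-1,0.15,-0.42,0,0,0,0]
    - [-1,0.24,-0.68,0,0,0,0]
    - [-1,0.36,-1,0,0,0,0]

```text
time_s: 29.7
ee_pos: [0.4547, -0.1759, 0.1736]
tool_rot: [-0.0, 0.999, -0.051, -0.001]
force: [0.4, -0.0, -4.2]
grip_width: 0.0551
gripper_force: 64.7
```

Call:
servo_tool:
  steps:
    - [-1,0.1,-0.3,0,0,0,0]
    - [-1,0.21,-0.6,0,0,0,0]
    - [-1,0.29,-0.82,0,0,0,0]
    - [-1,0.36,-1,0,0,0,0]

```text
time_s: 30.03
ee_pos: [0.5011, -0.0779, 0.1736]
tool_rot: [-0.001, 0.999, -0.049, -0.001]
force: [-0.8, 1.0, -4.5]
grip_width: 0.0546
gripper_force: 64.7
```

Call:
servo_tool:
  steps:
    - [-1,0.09,-0.25,0,0,0,0]
    - [-1,0.18,-0.5,0,0,0,0]
    - [-1,0.26,-0.75,0,0,0,0]
    - [-1,0.32,-0.93,0,0,0,0]
    - [-1,0.34,-1,0,0,0,0]

```text
time_s: 30.45
ee_pos: [0.5456, 0.0185, 0.1735]
tool_rot: [-0.001, 0.999, -0.049, -0.001]
force: [1.2, -0.4, -3.4]
grip_width: 0.055
gripper_force: 64.9
```

Call:
servo_tool:
  steps:
    - [-1,0,-0.1,0,0,0,0]
    - [-1,0,-0.2,0,0,0,0]
    - [-1,0,-0.2,0.1,0,0,0]
    - [-1,0,-0.2,0.25,0,0,0]
    - [-1,0,-0.2,0.4,0,0,0]
    - [-1,0,-0.2,0.45,0,0,0]
    - [-1,0,-0.2,0.45,0,0,0]
    - [-1,0,-0.2,0.45,0,0,0]

```text
time_s: 31.12
ee_pos: [0.5467, 0.0347, 0.1294]
tool_rot: [0.0, 0.999, -0.05, -0.001]
force: [0.2, -0.7, -3.9]
grip_width: 0.0547
gripper_force: 64.8
```

```bash
python3 -c "
from g import go
go((548,35.7,112))"
```

```text
t 31.12 pos [546.7  34.7 129.4] yaw -5.76 tilt [-1.3e-03 -2.0e-04 -1.0e+00] w 54.7 gf 64.8 F [ 0.2 -0.7 -3.9]
(548, 35.7, 112) -> shift units [ 0.012 -0.011  0.174]
```

Call:
servo_tool:
  steps:
    - [-1,0.01,-0.01,0.04,0,0,0]
    - [-1,0.01,-0.01,0.09,0,0,0]
    - [-1,0.01,-0.01,0.12,0,0,0]
    - [-1,0.01,-0.01,0.13,0,0,0]
    - [-1,0.01,-0.01,0.13,0,0,0]

```text
time_s: 31.53
ee_pos: [0.548, 0.0362, 0.1165]
tool_rot: [0.0, 0.999, -0.05, -0.0]
force: [0.1, 1.1, -3.8]
grip_width: 0.055
gripper_force: 64.9
```

```bash
python3 -c "
from g import go
go((548,35.7,112))
go((548,35.7,112))"
```

```text
t 31.53 pos [548.   36.2 116.5] yaw -5.71 tilt [-6.e-04 -0.e+00 -1.e+00] w 55.0 gf 64.9 F [ 0.1  1.1 -3.8]
(548, 35.7, 112) -> shift units [0.001 0.005 0.045]
t 31.53 pos [548.   36.2 116.5] yaw -5.71 tilt [-6.e-04 -0.e+00 -1.e+00] w 55.0 gf 64.9 F [ 0.1  1.1 -3.8]
(548, 35.7, 112) -> shift units [0.001 0.005 0.045]
```

Call:
servo_tool:
  steps:
    - [-1,0,0.004,0.015,0,0,0]
    - [-1,0,0.004,0.03,0,0,0]
    - [-1,0,0.004,0.04,0,0,0]
    - [-1,0,0.004,0.04,0,0,0]

```text
time_s: 31.87
ee_pos: [0.5481, 0.0358, 0.1126]
tool_rot: [0.0, 0.999, -0.05, -0.0]
force: [-0.3, -0.6, -3.6]
grip_width: 0.0549
gripper_force: 64.9
```

Call:
servo_tool:
  steps:
    - [-1,0,0,0.005,0,0,0]
    - [-1,0,0,0.01,0,0,0]
    - [-1,0,0,0.015,0,0,0]
    - [-1,0,0,0.015,0,0,0]

```text
time_s: 32.2
ee_pos: [0.5485, 0.0359, 0.1121]
tool_rot: [-0.0, 0.999, -0.05, 0.0]
force: [-0.3, 0.2, 3.1]
grip_width: 0.0552
gripper_force: 65.6
```

Call:
servo_tool:
  steps:
    - [1,0,0,0,0,0,0]
    - [1,0,0,0,0,0,0]
    - [1,0,0,0,0,0,0]
    - [1,0,0,0,0,0,0]
    - [1,0,0,0,0,0,0]
    - [1,0,0,0,0,0,0]
    - [1,0,0,-0.2,0,0,0]
    - [1,0,0,-0.5,0,0,0]
    - [1,0,0,-0.8,0,0,0]
    - [1,0,0.1,-1,0,0,0]

```text
time_s: 33.03
ee_pos: [0.5484, 0.027, 0.2138]
tool_rot: [-0.001, 0.999, -0.049, 0.001]
force: [0.7, 0.4, -0.3]
grip_width: 0.0854
gripper_force: 0.0
```

Call:
servo_tool:
  steps:
    - [1,0,0,-0.2,0,0,0]
    - [1,0,0,-0.23,0,0,0]
    - [1,0,0,-0.23,0,0,0]
    - [1,0,0,-0.23,0,0,0]
    - [1,0,0,-0.23,0,0,0]

```text
time_s: 33.45
ee_pos: [0.5461, 0.026, 0.2326]
tool_rot: [-0.0, 0.999, -0.05, -0.002]
force: [-1.0, -0.2, -0.8]
grip_width: 0.0853
gripper_force: 0.0
```

```bash
python3 -c "
from lid import *
from g import go
go((506.5,-290.6,235))
d=snap('wrist');save(d,'w10.png');c=lid(d,.149,(.549,.036))
P=cloud(d);m=(abs(P[...,2]-.067)<.004)&(np.hypot(P[...,0]-.603,P[...,1]+.028)<.045);rect(d,m,.067,'spare')"
```

```text
t 33.45 pos [546.1  26.  232.6] yaw -5.7 tilt [-3.1e-03  2.0e-04 -1.0e+00] w 85.3 gf 0.0 F [-1.  -0.2 -0.8]
(506.5, -290.6, 235) -> shift units [-0.08   3.19  -0.023]
z 0.14913219431102
lid c [548.1  38.1] wh [55.1 56. ] ang 84.3 px 4449
ellipse [547.9  38. ] [55.1 56.3]
spare c [601.7 -28. ] wh [54.4 41.2] ang 84.3 px 2758
```

View pics/w10.png

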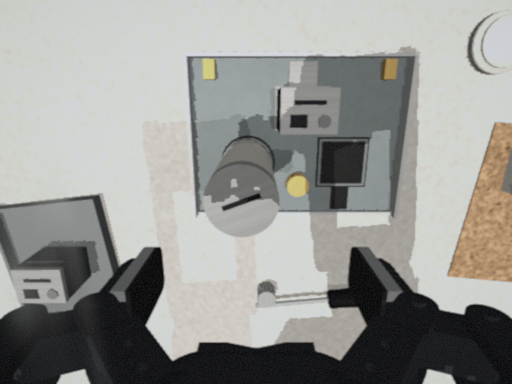

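Nothing looks wrong: the round can is on its pad at (245,195), the spare is seated at (312,108) and the faulty one is in returns at (40,285). The lid reading is 1.7 mm off in y. I'll check the can body near its base against the pad in the same picture, numerically.

```bash
python3 - <<'E'
from seat import *
from scipy.optimize import least_squares
d=snap('wrist');np.savez('w100.npz',**{k:d[k] for k in('image','range_z','cx','cy','M','f')})
P=cloud(d)*1000
near=np.hypot(P[...,0]-549,P[...,1]-37)<36
for a,b in ((14,35),(35,60),(60,90),(90,125)):
    q=P[near&(P[...,2]>a)&(P[...,2]<b)]
    f=least_squares(lambda p:np.hypot(q[:,0]-p[0],q[:,1]-p[1])-28,[549,37],loss='soft_l1');print(a,b,len(q),f.x.round(2),'rms',np.sqrt(np.mean(f.fun**2)).round(2))
g=d['image'].max(2).astype(int)
for r in (144,150,156,162,168): print(r,g[r,210:285])
v,u=np.mgrid[:384,:512];k=((u>312)&(u<372)&(v>135)&(v<190)&(g<68)).astype(np.uint8);k=cv2.morphologyEx(k,cv2.MORPH_OPEN,np.ones((9,9)));p=onz(d,np.argwhere(k)[:,::-1],.009)[:,:2]*1000;print('padS',p.mean(0),len(p),cv2.minAreaRect(p.astype(np.float32)))
E
```

```text
14 35 111 [547.28  38.26] rms 0.3
35 60 144 [547.02  38.23] rms 0.15
60 90 229 [547.05  38.17] rms 0.14
90 125 368 [547.07  38.12] rms 0.15
144 [147 147 147 149 151 150 150 148 148 146 147 146 146 147 150 148 143 125
  93  74  82  94 104 107 108 110 113 115 116 115 119 116 117 115 117 117
 118 116 115 116 117 117 113 115 120 121 122 116 113 109 102 103 100  98
  90  66  56  71  97 108 110 109 111 110 110 109 111 112 111 111 112 109
 111 108 113]
150 [147 147 149 149 147 148 146 147 146 146 148 147 144 129  91  98 137 141
 130 120 116 116 115 116 118 118 115 117 116 118 117 116 118 118 115 118
 118 117 117 119 115 118 118 116 115 116 115 119 113 118 115 117 117 120
 120 112 104 100  98  84  52  54  76  88  90  86  91  89  91  93  94  93
  92  94  95]
156 [146 146 145 149 147 147 147 147 147 147 145 133 127 123 118 111 116 116
 113 118 117 116 117 118 117 114 115 115 118 117 117 115 117 116 117 118
 115 117 117 117 118 119 117 114 115 115 115 117 115 116 117 114 116 117
 116 114 112 112 107  96  86  76  53  48  74  85  90  88  88  89  86  88
  86  87  87]
162 [145 145 146 144 146 146 146 145 142 131 117 113 115 113 116 116 115 117
 111 108 101  98  94  90  87  82  84  83  80  83  82  84  82  82  79  82
  83  82  81  88  86  93  96 105 108 112 112 116 116 115 116 111 114 112
 117 116 113 111 108 110 108  98  80  53  56  81  89  87  87  85  88  87
  86  84  85]
168 [145 145 145 144 145 136 122 111 103  94  85  84  91  96 106 109 114 114
 112 115 114 112 110 111 110 110 108 110 112 109 109 111 110 110 108 110
 111 111 112 111 110 111 109 110 111 112 107 102  93  89  80  79  80  85
  95 104 109 115 112 111 109 103  81  57  74  88  90  87  87  86  94 122
 133 136 139]
padS [538.24174144 -71.51638581] 1703 ((537.8289794921875, -71.51629638671875), (47.91512680053711, 46.847774505615234), 84.26900482177734)
```

Call:
servo_tool:
  steps:
    - [1,-0.01,0.35,0,0,0,0]
    - [1,-0.02,0.7,0,0,0,0]
    - [1,-0.03,1,0,0,0,0]

```text
time_s: 33.8
ee_pos: [0.5336, -0.0742, 0.2331]
tool_rot: [0.0, 0.999, -0.049, -0.001]
force: [0.5, 0.5, 0.2]
grip_width: 0.0853
gripper_force: 0.0
```

Call:
servo_tool:
  steps:
    - [1,-0.01,0.35,0,0,0,0]
    - [1,-0.02,0.7,0,0,0,0]
    - [1,-0.03,1,0,0,0,0]

```text
time_s: 34.05
ee_pos: [0.5205, -0.1743, 0.2331]
tool_rot: [-0.0, 0.999, -0.05, -0.001]
force: [0.6, -0.6, 0.0]
grip_width: 0.0857
gripper_force: 0.0
```

Call:
servo_tool:
  steps:
    - [1,-0.01,0.35,0,0,0,0]
    - [1,-0.02,0.7,0,0,0,0]
    - [1,-0.02,1,0,0,0,0]

```text
time_s: 34.3
ee_pos: [0.5084, -0.2737, 0.2331]
tool_rot: [-0.0, 0.999, -0.05, -0.001]
force: [0.6, -0.1, 0.6]
grip_width: 0.0853
gripper_force: 0.0
```

Call:
servo_tool:
  steps:
    - [1,0,0.19,0,0,0,0.036]
    - [1,0,0.19,0,0,0,0.036]
    - [1,0,0.19,0,0,0,0.036]
    - [1,0,0.19,0,0,0,0.036]

```text
time_s: 34.63
ee_pos: [0.5071, -0.2899, 0.2333]
tool_rot: [-0.001, 0.998, -0.064, -0.001]
force: [-0.2, -0.6, -0.3]
grip_width: 0.0855
gripper_force: 0.0
```

```bash
python3 - <<'E'
from lid import *
from scipy.optimize import least_squares
from g import go
d=snap('wrist');c=lid(d,.133,(.506,-.29));go((*c,93))
t=snap('top');np.savez('t110.npz',**{k:t[k] for k in('image','range_z','cx','cy','M','f')});save(t,'t11.png')
lid(t,.149,(.548,.038))
P=cloud(t);m=(abs(P[...,2]-.067)<.006)&(np.hypot(P[...,0]-.603,P[...,1]+.028)<.045);rect(t,m,.067,'spare')
# round pad from earlier clear top view, outer dark ring / black disc
z=np.load('t50.npz');q={k:z[k] for k in z.files};g=q['image'].max(2).astype(int);v,u=np.mgrid[:384,:512]
k=((u>236)&(u<270)&(v>176)&(v<210)&(g<62)).astype(np.uint8);k=cv2.morphologyEx(k,cv2.MORPH_OPEN,cv2.getStructuringElement(cv2.MORPH_ELLIPSE,(9,9)))
p=onz(q,np.argwhere(k)[:,::-1],.009)[:,:2]*1000;print('padR top',p.mean(0),np.ptp(p,0),k.sum());print(g[180:208:2,238:268])
E
```

```text
z 0.13314096233426595
lid c [ 507.2 -290.5] wh [52.  52.2] ang 82.7 px 4318
ellipse [ 507.1 -290.5] [60.7 61.6]
t 34.68 pos [ 507.3 -289.5  233.6] yaw -7.28 tilt [-0.0013  0.0015 -1.    ] w 85.4 gf 0.0 F [-0.  -0.1  0.2]
(507.1625671386719, -290.5496826171875, 93) -> shift units [0.002 0.012 1.406]
z 0.148562967289047
lid c [546.7  37.1] wh [54.4 55. ] ang 5.1 px 632
ellipse [546.6  37.2] [54.7 54.9]
spare c [600.9 -28.9] wh [53.8 43.3] ang 84.4 px 470
padR top [544.77645998  39.55883762] [63.25856619 55.76074721] 501
[[ 74  72  72  73  71  70  76  71  69  68  78  95  83  75  77  81  85  90
  102 106 110 111 111 110 113 112 112 112 113 116]
 [ 72  73  70  71  69  70  64  53  47  48  64  81  75  64  58  63  70  75
   80  75  76  79  90 102 111 108 113 111 113 111]
 [ 73  71  71  69  61  51  45  46  41  28  25  21  29  27  32  25  27  27
   33  40  57  68  81  79  77  97 108 107 113 113]
 [ 72  70  67  50  50  49  37  22  13  18  18  21  17  28  25  23  27  25
   25  25  27  29  45  70  80  71  89 106 113 112]
 [ 72  66  50  45  46  24  12  22  18  17  13  22  12  29  25  33  29  28
  
[... 474 characters left out ...]
 17  19  20  17  25  19
   28  23  19  27  29  30  40  65  84  68  86 107]
 [ 70  66  55  50  42  25  16  19  16  18  10  15  18   9  22  14  16  24
   24  29  25  29  27  33  56  83  70  80 103 112]
 [ 74  73  65  46  44  42  39  24  10  21  15  18  18  15  16  17  14  25
   28  29  25  29  49  69  83  72  83 107 111 112]
 [ 71  72  70  65  51  44  47  40  35  33  26  19  20  13  20  18  24  25
   36  40  55  74  84  73  70  91 107 111 115 114]
 [ 76  72  71  74  69  66  53  43  43  45  49  45  36  38  44  41  44  58
   82  83  67  68  77  93 106 108 112 115 115 116]
 [ 69  70  74  68  73  74  70  50  30  19  22  25  32  34  33  35  38  43
   60  78  96 109 111 109 115 112 115 114 111 111]]
```

The top camera puts the round can's lid at (546.7,37.1), where it stood at the start, and the offset from the pad is about 1 mm. Now the square can.

Call:
servo_tool:
  steps:
    - [1,0,0.02,0.3,0,0,0]
    - [1,0,0.02,0.6,0,0,0]
    - [1,0,0.02,0.9,0,0,0]
    - [1,0,0.02,1,0,0,0]

```text
time_s: 35.07
ee_pos: [0.505, -0.2897, 0.1305]
tool_rot: [-0.002, 0.998, -0.063, -0.003]
force: [-1.8, 1.2, -0.2]
grip_width: 0.0852
gripper_force: 0.0
```

Call:
servo_tool:
  steps:
    - [1,0,0,0.2,0,0,0]
    - [1,0,0,0.37,0,0,0]
    - [1,0,0,0.37,0,0,0]
    - [1,0,0,0.37,0,0,0]
    - [-1,0,0,0.37,0,0,0]
    - [-1,0,0,0.37,0,0,0]
    - [-1,0,0,0.37,0,0,0]
    - [-1,0,0,0.37,0,0,0]
    - [-1,0,0,0.37,0,0,0]
    - [-1,0,0,0.37,0,0,0]
    - [-1,0,0,0.37,0,0,0]
    - [-1,0,0,0.37,0,0,0]

```text
time_s: 36.07
ee_pos: [0.5083, -0.293, 0.099]
tool_rot: [0.0, 0.998, -0.064, 0.001]
force: [0.5, 1.6, 6.3]
grip_width: 0.0517
gripper_force: 62.9
```

Call:
servo_tool:
  steps:
    - [-1,0,0,-0.02,0,0,0]
    - [-1,0,0,-0.1,0,0,0]
    - [-1,0,0,-0.2,0,0,0]
    - [-1,0,0,-0.4,0,0,0]
    - [-1,0,0,-0.55,0,0,0.02]
    - [-1,0,0,-0.65,0,0,0]
    - [-1,0,0,-0.7,0,0,-0.03]
    - [-1,0,0,-0.7,0,0,-0.035]
    - [-1,0,0,-0.7,0,0,-0.035]

```text
time_s: 36.82
ee_pos: [0.507, -0.2926, 0.1672]
tool_rot: [-0.0, 0.999, -0.05, -0.0]
force: [0.3, -0.7, -4.6]
grip_width: 0.0514
gripper_force: 63.3
```

```bash
python3 - <<'E'
from m import *
from g import go
go((538,-72,166))
d=snap('wrist');save(d,'w12.png');np.savez('w120.npz',**{k:d[k] for k in('image','range_z','cx','cy','M','f')})
M=T(readout.sense());P=cloud(d);L=(P-M[:3,3])@M[:3,:3]*1000
k=(abs(L[...,2]+37)<3)&(abs(L[...,0])<40)&(abs(L[...,1])<22);zt=np.nanmedian(L[k][:,2]);k=(abs(L[...,2]-zt)<2.5)&(abs(L[...,0])<40)&(abs(L[...,1])<22)
n,lab,st,_=cv2.connectedComponentsWithStats(k.astype(np.uint8));i=1+np.argmax(st[1:,4]);k=lab==i;print('zt',zt,st[i])
for c in range(st[i][0]+10,st[i][0]+st[i][2]-5,20):
    r=np.flatnonzero(k[:,c]);p=onz(d,[(c,r[0]-.5),(c,r[-1]+.5)],M[2,3]-zt/1000);t=(p-M[:3,3])@M[:3,:3]*1000;print(c,r[0],r[-1],t[:,:2].round(1).tolist())
g=d['image'].max(2).astype(int)
for r in (250,270,290):
    row=np.flatnonzero(abs(L[r,:,2]-zt)<3);print(r,row[0],row[-1],L[r,row[0],1].round(1),L[r,row[-1],1].round(1))
E
```

```text
t 36.82 pos [ 507.  -292.6  167.2] yaw -5.72 tilt [-3.e-04  2.e-04 -1.e+00] w 51.4 gf 63.3 F [ 0.3 -0.7 -4.6]
(538, -72, 166) -> shift units [ 0.088 -2.226  0.012]
zt -34.861725482179935 [  195   238   127   110 12426]
205 239 341 [[25.7, -18.4], [-17.8, -20.4]]
225 239 341 [[25.7, -11.4], [-17.8, -12.7]]
245 239 345 [[25.8, -4.5], [-19.7, -4.9]]
265 239 345 [[25.8, 2.5], [-19.7, 2.9]]
285 239 341 [[25.8, 9.5], [-17.8, 10.6]]
305 239 341 [[25.8, 16.4], [-17.8, 18.4]]
250 182 329 -26.9 25.1
270 184 327 -26.5 25.1
290 139 372 -42.4 41.0
```

Call:
servo_tool:
  steps:
    - [-1,0,-0.06,0,0,0,0]
    - [-1,0.01,-0.2,0,0,0,0]
    - [-1,0.02,-0.42,0,0,0,0]
    - [-1,0.03,-0.68,0,0,0,0]
    - [-1,0.05,-0.98,0,0,0,0]

```text
time_s: 37.28
ee_pos: [0.5216, -0.1942, 0.1665]
tool_rot: [-0.0, 0.999, -0.051, -0.001]
force: [0.6, 0.0, -3.5]
grip_width: 0.0516
gripper_force: 63.5
```

Call:
servo_tool:
  steps:
    - [-1,0.01,-0.25,0,0,0,0]
    - [-1,0.02,-0.5,0,0,0,0]
    - [-1,0.03,-0.75,0,0,0,0]
    - [-1,0.04,-0.92,0,0,0,0]
    - [-1,0.05,-1,0,0,0,0]

```text
time_s: 37.7
ee_pos: [0.5363, -0.0929, 0.1667]
tool_rot: [-0.001, 0.999, -0.049, -0.001]
force: [-0.4, 1.1, -3.3]
grip_width: 0.0512
gripper_force: 63.5
```

Call:
servo_tool:
  steps:
    - [-1,0,-0.1,0,0,0,0]
    - [-1,0,-0.2,0,0,0,0]
    - [-1,0,-0.24,0.1,0,0,0]
    - [-1,0,-0.24,0.25,0,0,0]
    - [-1,0,-0.24,0.4,0,0,0]
    - [-1,0,-0.24,0.45,0,0,0]
    - [-1,0,-0.24,0.45,0,0,0]
    - [-1,0,-0.24,0.45,0,0,0]

```text
time_s: 38.37
ee_pos: [0.5393, -0.0733, 0.1219]
tool_rot: [-0.0, 0.999, -0.051, -0.001]
force: [-0.1, 0.2, -3.0]
grip_width: 0.0514
gripper_force: 63.5
```

```bash
python3 -c "
from g import go
go((538.7,-72.5,104.5))"
```

```text
t 38.37 pos [539.3 -73.3 121.9] yaw -5.8 tilt [-1.1e-03  1.0e-04 -1.0e+00] w 51.4 gf 63.5 F [-0.1  0.2 -3. ]
(538.7, -72.5, 104.5) -> shift units [-0.006 -0.007  0.174]
```

Call:
servo_tool:
  steps:
    - [-1,-0.005,-0.005,0.04,0,0,0]
    - [-1,-0.005,-0.005,0.09,0,0,0]
    - [-1,-0.005,-0.005,0.12,0,0,0]
    - [-1,-0.005,-0.005,0.13,0,0,0]
    - [-1,-0.005,-0.005,0.14,0,0,0]
    - [-1,-0.005,-0.005,0.14,0,0,0]

```text
time_s: 38.87
ee_pos: [0.539, -0.0723, 0.1082]
tool_rot: [0.0, 0.999, -0.05, -0.0]
force: [-0.8, 0.6, -3.2]
grip_width: 0.0517
gripper_force: 63.6
```

```bash
python3 -c "
from g import go
go((538.7,-72.5,104.5))"
```

```text
t 38.87 pos [539.  -72.3 108.2] yaw -5.75 tilt [-1.e-04  0.e+00 -1.e+00] w 51.7 gf 63.6 F [-0.8  0.6 -3.2]
(538.7, -72.5, 104.5) -> shift units [-0.003  0.002  0.037]
```

Call:
servo_tool:
  steps:
    - [-1,0,0,0.01,0,0,0]
    - [-1,0,0,0.02,0,0,0]
    - [-1,0,0,0.03,0,0,0]
    - [-1,0,0,0.03,0,0,0]

```text
time_s: 39.2
ee_pos: [0.539, -0.0723, 0.1052]
tool_rot: [-0.0, 0.999, -0.05, -0.0]
force: [-0.1, 0.3, -3.9]
grip_width: 0.0516
gripper_force: 63.6
```

Call:
servo_tool:
  steps:
    - [-1,0,0,0.005,0,0,0]
    - [-1,0,0,0.01,0,0,0]
    - [-1,0,0,0.015,0,0,0]
    - [-1,0,0,0.015,0,0,0]

```text
time_s: 39.53
ee_pos: [0.5391, -0.0722, 0.1051]
tool_rot: [0.0, 0.999, -0.05, 0.0]
force: [-3.5, 2.2, 6.3]
grip_width: 0.0516
gripper_force: 64.7
```

Contact at the expected height. Release, rise and check.

Call:
servo_tool:
  steps:
    - [1,0,0,0,0,0,0]
    - [1,0,0,0,0,0,0]
    - [1,0,0,0,0,0,0]
    - [1,0,0,0,0,0,0]
    - [1,0,0,0,0,0,0]
    - [1,0,0,0,0,0,0]
    - [1,0,0,-0.2,0,0,0]
    - [1,0,0,-0.5,0,0,0]
    - [1,0,0,-0.8,0,0,0]
    - [1,0,0,-1,0,0,0]

```text
time_s: 40.37
ee_pos: [0.5399, -0.0725, 0.2062]
tool_rot: [0.0, 0.999, -0.05, 0.001]
force: [0.8, -0.6, -0.6]
grip_width: 0.0853
gripper_force: 0.0
```

Call:
servo_tool:
  steps:
    - [1,0,0,-0.25,0,0,0]
    - [1,0,0,-0.3,0,0,0]
    - [1,-0.2,0.3,-0.3,0,0,0]
    - [1,-0.4,0.6,-0.3,0,0,0]
    - [1,-0.6,0.95,-0.3,0,0,0]

```text
time_s: 40.78
ee_pos: [0.469, -0.1605, 0.2332]
tool_rot: [-0.0, 0.999, -0.049, -0.0]
force: [0.0, -0.6, 0.8]
grip_width: 0.0857
gripper_force: 0.0
```

Call:
servo_tool:
  steps:
    - [1,-0.2,0.3,0,0,0,0]
    - [1,-0.4,0.6,0,0,0,0]
    - [1,-0.6,0.95,0,0,0,0]
    - [1,-0.6,0.95,0,0,0,0]
    - [1,-0.6,0.95,0,0,0,0]

```text
time_s: 41.2
ee_pos: [0.3991, -0.2507, 0.2331]
tool_rot: [-0.0, 0.999, -0.053, -0.0]
force: [-0.6, 0.1, -0.2]
grip_width: 0.0855
gripper_force: 0.0
```

```bash
python3 - <<'E'
from lid import *
from g import go
go()
t=snap('top');save(t,'t13.png')
lid(t,.149,(.548,.038));lid(t,.139,(.538,-.072))
P=cloud(t);m=(abs(P[...,2]-.067)<.006)&(np.hypot(P[...,0]-.603,P[...,1]+.028)<.045);rect(t,m,.067,'spare')
a=t['image'][120:310,90:440,::-1];s=snap('side');b=s['image'][100:290,150:400,::-1]
a=cv2.resize(a,None,fx=2,fy=2)[:, :700];c=cv2.resize(b,(280,213));o=np.zeros((593,700,3),np.uint8);o[:380]=a;o[380:,:280]=c;o[380:,290:570]=cv2.resize(s['image'][100:240,180:364,::-1],(280,213));cv2.imwrite('pics/fin.png',o)
E
```

```text
t 41.2 pos [ 399.1 -250.7  233.1] yaw -6.04 tilt [-7.e-04  7.e-04 -1.e+00] w 85.5 gf 0.0 F [-0.6  0.1 -0.2]
z 0.14862698922351447
lid c [546.7  37.1] wh [55.1 54.8] ang 49.7 px 634
ellipse [546.5  37.1] [54.7 55.2]
z 0.13848846641900114
lid c [536.4 -70.3] wh [52.1 53. ] ang 84.5 px 690
ellipse [536.4 -70.2] [59.4 60.7]
spare c [600.7 -28.9] wh [53.8 43.7] ang 84.4 px 467
```

View pics/fin.png

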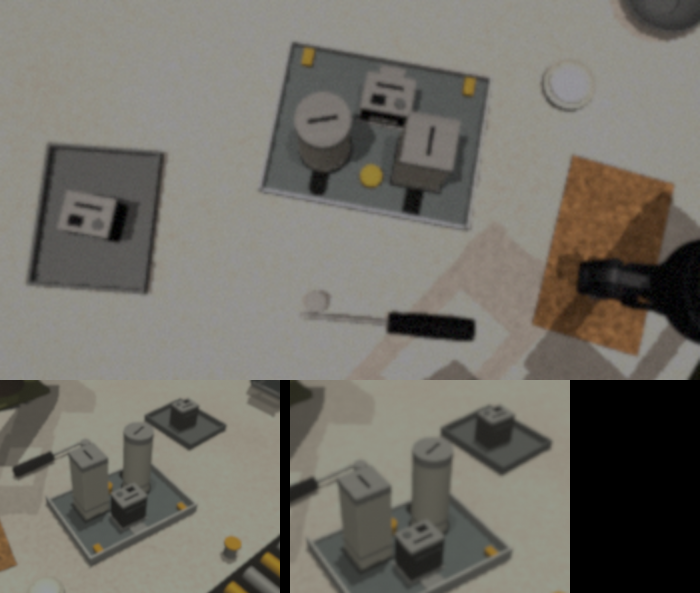

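The final picture shows both cans upright on their own pads, the spare squarely on the seat, the faulty unit in the returns tray and the mat empty. Handing in.

```bash
python3 -c "
from cell import env
print(env.hand_in())"
```

```text
the job is handed in; nothing more can be done
None
```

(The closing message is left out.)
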